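# Stack silica-gel canisters in a pyramid in the packing cradle

### The job

Slide the cradle's end stop in until the three canisters in the bottom row stand tight together against the ledge. Then push the two canisters that lie on the ledge over the row, rolling them without lifting them off, so that one beds in each of the two gaps. Last, fetch the canister lying on the table and set it in the gap between those two, so that a finished 3-2-1 pyramid stands with all ends lined up; do not disturb the jar, the flask or the tape roll.

Things in the scene. Friction and masses are not known exactly. Their poses are not given: they have to be found in the camera images.
- cradle: fixed plywood cradle 110 mm wide (x), 361 mm long (y, roughly world y, ledge to the robot's left); origin on the table, x parallel to the canisters in it, +y along the row to the ledge. Row: floor 8 mm above the table from y = +37.5 mm to the open end at -177.5 mm, 98 mm between side cheeks 6 mm thick, 30 mm high above the table. With the row tight, base_1, 2, 3 lie at y = +17.5, -22.5, -62.5 mm
- ledge_edge (a point): middle of the ledge's top front edge, at cradle y = +37.5 mm: the ledge's upright front face below it ends the row; the ledge's level top, 48 mm above the table (as high as the bottom canisters), runs 140 mm from here along cradle +y, with side cheeks 10 mm higher and a 6 mm thick lip 5 mm higher at its back end
- gap_far (a point): where the centre of ledge_far is when bedded in the tight row's gap farther from the ledge (cradle y = -42.5 mm, 63 mm above the table)
- gap_near (a point): where the centre of ledge_back is when bedded in the gap nearer the ledge (cradle y = -2.5 mm, 63 mm above the table)
- top_seat (a point): where the centre of top_can is when bedded on those two (cradle y = -22.5 mm, 97 mm above the table)
- end_stop (a joint): slide of the end stop along the cradle's +y, m: 0 = fully out (inner face at cradle y = -147.5 mm), grows towards the ledge; 0.065 when the row is just tight, limit 0.067. It takes about 5 N to slide and stays where it is left
- end_stop_push (a point): middle of the end stop's outer face, which looks along cradle -y, 30 mm above the table: push here. The stop is a plywood block 96 mm wide, 18 mm thick, its top 48 mm above the table
- base_1: bottom-row canister next to the ledge's front face, lying loose on the cradle floor, free to roll; aluminium canister, a cylinder 40 mm in diameter and 90 mm long; grey end bands; about 120 g; origin at its centre, x along its axis (y and z turn as it rolls)
- base_2: middle bottom-row canister; aluminium canister, a cylinder 40 mm in diameter and 90 mm long; grey end bands; about 120 g; origin at its centre, x along its axis (y and z turn as it rolls)
- base_3: bottom-row canister next to the end stop; aluminium canister, a cylinder 40 mm in diameter and 90 mm long; grey end bands; about 120 g; origin at its centre, x along its axis (y and z turn as it rolls)
- ledge_far: canister lying on the ledge nearest the row, parallel to the row's canisters; it goes into the gap farther from the ledge (between base_2 and base_3), rolling over the nearer one; 35 mm or more free behind it; aluminium canister, a cylinder 40 mm in diameter and 90 mm long; grey end bands; about 120 g; origin at its centre, x along its axis (y and z turn as it rolls)
- ledge_back: canister lying on the ledge at its back end; it goes into the gap nearer the ledge (between base_1 and base_2); aluminium canister, a cylinder 40 mm in diameter and 90 mm long; grey end bands; about 120 g; origin at its centre, x along its axis (y and z turn as it rolls)
- top_can: canister lying on the table on the robot's right, to the right of the cradle, in one of three spots, the jar and the flask in the others; it becomes the top of the pyramid; aluminium canister, a cylinder 40 mm in diameter and 90 mm long; grey end bands; about 120 g; origin at its centre, x along its axis (y and z turn as it rolls)
- clay_jar: bystander: small old brown clay jar, 72 mm across, 107 mm high, origin under its foot
- teal_flask: bystander: upright round flask with cup lid, 68 mm across, 167 mm high, origin under its foot
- masking_tape: bystander: roll of tape lying flat to the left of the cradle, 96 mm across, 24 mm high, origin under its centre
There are look-alikes about, which are no part of the job. Leave any orange look-alike of the ledge_far alone. Leave any green look-alike of the top_can alone.

How it is judged:
By the outcome, as a careful person would: the job done as asked, in the order asked, and still so for the second after the job is handed in, with the robot touching nothing.
It also fails if it takes over 70 s, if anything falls off the work surface, if the arm or the gripper's body presses on something with over 40 N, if the wrist force passes 120 N, or if a joint passes its speed limit or range.

### The arm

A 6-joint arm with a two-finger parallel gripper is mounted at the origin on the work surface; the furniture and walls round the work are solid. World frame = base frame: x ahead of the robot, y to its left, z up, the work surface at z = 0. Lengths are in m, angles in rad, forces in N, time in s.
With the tool pointing down it reaches from about 0.225 to 0.875 m from the base axis. Payload 3.4 kg.
Tool frame: the origin (TCP) lies at the very end of the fingers, on their centre line; the grasp point (between the pads) lies behind it (manip.grasp_offset is the z of the grasp point in the tool frame, in m); z points along the fingers, y is the line along which they close (so a half turn about z gives the same grasp; the last joint's range is limited). The gripper opens to 85 mm and grips with 20 to 120 N. Pads are 22 mm wide; open, the fingers measure 114 mm over their backs; the gripper's body (76 mm by 85 mm) begins 54 mm behind the grasp point. The pads swing forward as they close: fully open they stand 13 mm farther back than shut.
Start: joints at [1.05, 0.276, 1.505, -0, 1.361, -0.121], TCP at [0.224, 0.53, 0.231] pointing down, gripper open.
Joint ranges: [-2.89, 2.89], [-0.75, 2.08], [0.22, 2.7], [-1.18, 4.32], [0.11, 2.71], [-2.7, 2.7]. Speed limits (rad/s): [2.57, 2.57, 3.14, 3.14, 3.14, 3.14].

### API

Orientations are given as a unit quaternion [w, x, y, z].
In Python, from rig import manip gives the robot as it stands.
- The arm moves only by the shell command python3 -m pendant 'ROWS' [FORCE]. ROWS is JSON, a list of rows, each an object of numbers: "dx", "dy", "dz": the shift along the tool's x, y, z in m; "rx", "ry", "rz": the turn, a rotation vector about the tool's x, y, z in degrees; "hand": the finger opening in m, from 0 to 0.0854. In form: [{"dx": .., "dy": .., "dz": .., "rx": .., "ry": .., "rz": .., "hand": ..}, ...]. A call has 1 to 12 rows; each row shifts and turns the commanded pose from where the row before left it, along the tool's axes as they then stand; what a row does not reach is not made up. A row lasts 1/12 s, in which the tool goes at most 41.7 mm and 7.16 degrees, less where a joint would pass 70% of its speed; a pose out of reach is approached as far as the arm can. A call is refused whole if a number of a shift passes 0.0417 or a number of a turn 7.16, either way. A call with a gripper value outside its range is refused whole. The fingers move at their own pace and stop on an object; FORCE is the grip in N (left out, the last holds). Time passes only in rows, so rows that do not move let the fingers close. It gives the time, the measured TCP pose, the force, the opening and the grip force at its end, in the units of the state.
- manip.get_state(): the state, without advancing time (a new reading comes with each control period).
- manip.get_image(name): name is "scene" or "side" or "wrist"; returns a dict with "frame" (400x640x3 uint8, red, green, blue), "fx", "fy", "cx", "cy" (pixels), "position" and "attitude" of the camera in the world; the wrist camera has in their place "mount" (4x4, takes a point from camera to tool coordinates, whose origin is the TCP and whose axes are the flange's). Camera axes: x right, y up, looking along -z (the intrinsics and any distortion apply to the point x, -y, -z); pixel columns grow to the right and rows downward; lengths in m; the calibration is good to about 2 mm. A picture is of the moment at which its call begins: read the wrist's pose just before it. There is no depth.
- manip.sign_off(): hands the job in; it is judged then, once.
The state is a dict: "clock": time; "qpos": joint angles; "qd": joint speeds; "effort": joint torques, N m; "position": TCP position; "ee_rot": TCP orientation; "contact_force": force on the tool from outside, world axes, zero at the start; "moment": the same for the moment, N m; "width": finger opening in m; "gripper_force": force on a finger pad.
Only numpy, scipy, OpenCV 4.12 (cv2) and the standard library are available. Lean on these libraries where they do the work, as an engineer would, in place of code of your own. Each camera call takes 0.05 s, during which the arm holds its last target. There are 200 camera calls.

## Working session

There is one attempt and no reset: what is moved stays moved. The work goes in short steps, Python scripts to look and compute and a shell command to move; the robot and the scene stay as the last step left them, time stands still between calls to the robot, and variables do not carry over. Pictures are saved under pics/ and viewed, at most 10 in all, crops included, and the job is handed in when it is done.

```bash
ls; mkdir -p pics
python3 - <<'E'
from rig import manip
import cv2,json
s=manip.get_state();print(s);print(manip.grasp_offset)
import numpy as np
for n in("scene","side","wrist"):
    d=manip.get_image(n);cv2.imwrite(f"pics/{n}0.png",d["frame"][:,:,::-1])
    print(n,{k:(np.array(v).round(4).tolist()) for k,v in d.items() if k!="frame"})
a=cv2.imread("pics/scene0.png");b=cv2.imread("pics/side0.png")
E
```

```text
pics
{'clock': 0.0, 'qpos': array([ 1.04999531e+00,  2.76598697e-01,  1.50613692e+00,  3.23883461e-05,
        1.36066905e+00, -1.21017046e-01]), 'qd': array([-3.29102344e-04,  8.80684771e-05, -9.24375398e-05,  4.61394799e-05,
        7.76911180e-04, -6.31561734e-04]), 'effort': array([-6.87003539e-04, -4.16774368e+01, -2.45807523e+01, -3.88284468e-05,
        1.07353643e-02, -2.78031371e-05]), 'position': array([0.22354491, 0.52920467, 0.23043607]), 'ee_rot': array([-3.00808388e-04,  1.98566711e-01,  9.80086955e-01, -8.54761823e-04]), 'contact_force': array([ 0.29236435, -0.27352601, -0.32112301]), 'moment': array([-0.01317022,  0.00432146, -0.03579905]), 'gripper_force': 0.0, 'width': 0.08563793985224}
-0.0187
scene {'fx': 518.6234, 'fy': 518.6234, 'cx': 322.7748, 'cy': 201.0703, 'position': [-0.1882, -1.0171, 1.4346], 'attitude': [0.9064, 0.3393, -0.0794, -0.2389]}
side {'fx': 385.3235, 'fy': 385.3235, 'cx': 321.7549, 'cy': 203.6745, 'position': [0.0653, -1.1932, 0.7158], 'attitude': [0.8473, 0.5134, -0.0631, -0.1206]}
wrist {'fx': 313.0439, 'fy': 313.0439, 'cx': 320.3101, 'cy': 201.3426, 'mount': [[0.0017, 0.9491, 0.3148, 0.0799], [1.0, -0.0019, 0.0003, -0.0003], [0.0009, 0.3148, -0.9491, -0.1433], [0.0, 0.0, 0.0, 1.0]]}
```

View pics/scene0.png

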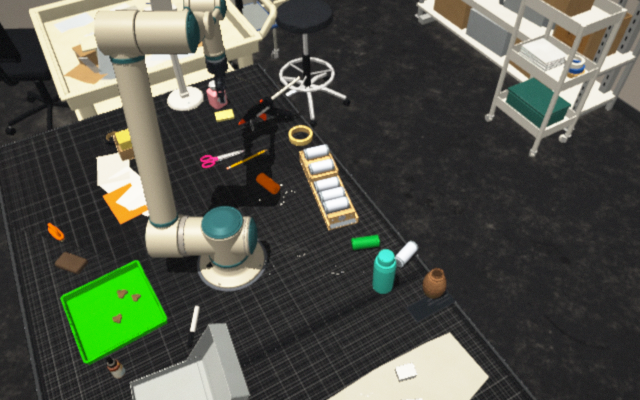

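View pics/side0.png

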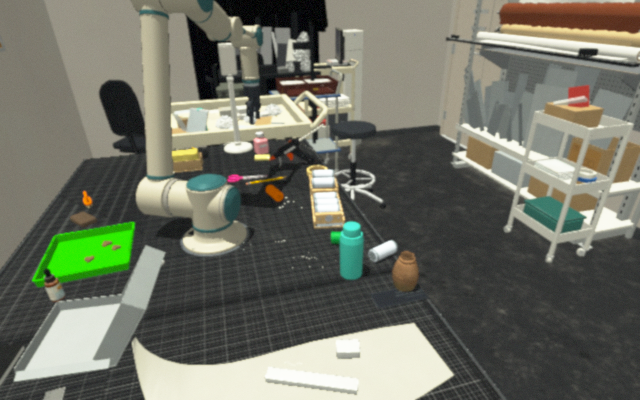

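Scene view: the cradle is at about (325,185), with two white canisters on the ledge at (316,152) and (321,166) and three in the row at (327,184), (331,194), (337,205).
- **top_can candidates:** the white canister at (405,254) and a green look-alike at (365,242). I choose the white one.
- **ledge_far candidates:** the white canister at (321,166) and an orange look-alike at (268,183). I choose the white one in the cradle.
- **Bystanders:** flask at (384,271), jar at (434,284), tape at (300,134).

```bash
cat > h.py <<'E'
import numpy as np,cv2
from rig import manip
from scipy.spatial.transform import Rotation as R
def rot(q): return R.from_quat(q,scalar_first=True)
def cam(name):
    s=manip.get_state(); d=manip.get_image(name)
    if name=="wrist":
        T=np.eye(4);T[:3,:3]=rot(s["ee_rot"]).as_matrix();T[:3,3]=s["position"]
        M=T@np.array(d["mount"])
    else:
        M=np.eye(4);M[:3,:3]=rot(d["attitude"]).as_matrix();M[:3,3]=d["position"]
    return d,M
def pix2w(d,M,uv,z):
    uv=np.atleast_2d(np.array(uv,float))
    r=np.c_[(uv[:,0]-d["cx"])/d["fx"],-(uv[:,1]-d["cy"])/d["fy"],-np.ones(len(uv))]@M[:3,:3].T
    o=M[:3,3]; t=(np.array(z)-o[2])/r[:,2]
    return o+r*t[:,None]
def w2pix(d,M,P):
    p=(np.atleast_2d(P)-M[:3,3])@M[:3,:3]
    return np.c_[d["cx"]-d["fx"]*p[:,0]/p[:,2],d["cy"]+d["fy"]*p[:,1]/p[:,2]]
def where():
    s=manip.get_state();m=rot(s["ee_rot"]).as_matrix()
    print("t",round(s["clock"],2),"p",np.round(s["position"],4),"x",np.round(m[:,0],3),"y",np.round(m[:,1],3),"z",np.round(m[:,2],3),"F",np.round(s["contact_force"],1),"w",round(s["width"],4),"g",round(s["gripper_force"],1),"q",np.round(s["qpos"],2))
E
python3 - <<'E'
from h import *
d,M=cam("scene")
print(pix2w(d,M,[(325,185),(316,152),(321,166),(327,184),(331,194),(337,205),(405,254),(365,242),(384,290),(434,296),(300,134)],[.03,.068,.068,.03,.03,.03,.02,.02,0,0,.01]).round(3))
f=d["frame"][:,:,::-1]
a=cv2.resize(f[140:235,285:365],None,fx=5,fy=5,interpolation=cv2.INTER_CUBIC)
b=cv2.resize(f[225:305,345:455],None,fx=3,fy=3,interpolation=cv2.INTER_CUBIC)
o=np.zeros((475,730,3),np.uint8);o[:,:400]=a;o[:240,400:]=b
cv2.imwrite("pics/c1.png",o)
E
```

```text
[[ 0.425  0.118  0.03 ]
 [ 0.462  0.252  0.068]
 [ 0.442  0.177  0.068]
 [ 0.433  0.118  0.03 ]
 [ 0.422  0.068  0.03 ]
 [ 0.414  0.012  0.03 ]
 [ 0.506 -0.276  0.02 ]
 [ 0.418 -0.169  0.02 ]
 [ 0.378 -0.347  0.   ]
 [ 0.502 -0.443  0.   ]
 [ 0.483  0.432  0.01 ]]
```

View pics/c1.png

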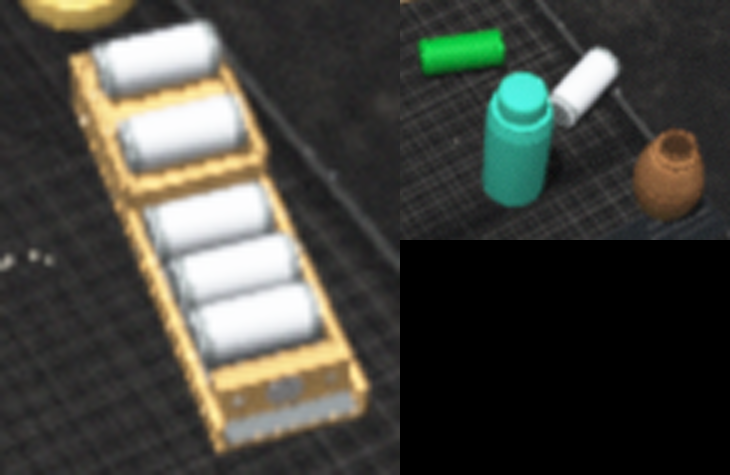

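The crop confirms the white top_can with grey end bands at about scene (405,254), and the cradle with its stop fully out. Next I move the wrist camera over the cradle.

```bash
python3 -m pendant '[{"dx":-0.0244,"dy":-0.0286},{"dx":-0.0244,"dy":-0.0286},{"dx":-0.0244,"dy":-0.0286},{"dx":-0.0244,"dy":-0.0286},{"dx":-0.0244,"dy":-0.0286},{"dx":-0.0244,"dy":-0.0286},{"dx":-0.0244,"dy":-0.0286},{"dx":-0.0244,"dy":-0.0286},{"dx":-0.0244,"dy":-0.0286},{"dx":-0.0244,"dy":-0.0286},{"dx":-0.0244,"dy":-0.0286},{"dx":-0.0244,"dy":-0.0286}]'
python3 -m pendant '[{},{}]'
python3 - <<'E'
from h import *
where()
d,M=cam("wrist")
np.savez("w1.npz",M=M,**{k:d[k] for k in("fx","fy","cx","cy")})
f=d["frame"][:,:,::-1]
cv2.imwrite("pics/w1.png",cv2.resize(f,(800,500),interpolation=cv2.INTER_CUBIC))
E
```

```text
t 0.2 p [0.2237 0.5294 0.2308] x [-0.921  0.389  0.   ] y [ 0.389  0.921 -0.001] z [-0.001 -0.001 -1.   ] F [-0.7 -0.5  0.6] w 0.0854 g 0.0 q [ 1.05  0.28  1.51  0.    1.36 -0.12]invalid input
invalid input
```

View pics/w1.png

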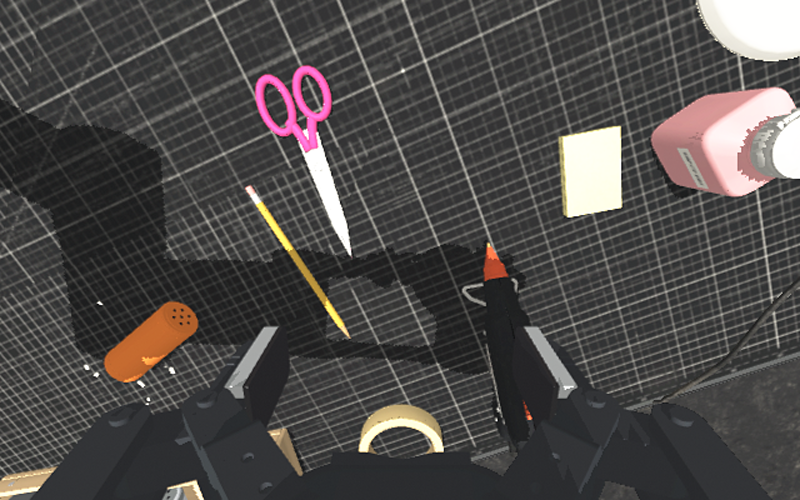

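The wrist view shows image-up as robot-side, with the fingers at the bottom and the cradle only at the lower-left edge. I'll put the TCP on the far side of the cradle, and probe the row format, which was refused.

```bash
python3 -m pendant '[{"dx":-0.0305,"dy":-0.026,"dz":0,"rx":0,"ry":0,"rz":0,"hand":0.08},{"dx":-0.0305,"dy":-0.026,"dz":0,"rx":0,"ry":0,"rz":0,"hand":0.08},{"dx":-0.0305,"dy":-0.026,"dz":0,"rx":0,"ry":0,"rz":0,"hand":0.08},{"dx":-0.0305,"dy":-0.026,"dz":0,"rx":0,"ry":0,"rz":0,"hand":0.08},{"dx":-0.0305,"dy":-0.026,"dz":0,"rx":0,"ry":0,"rz":0,"hand":0.08},{"dx":-0.0305,"dy":-0.026,"dz":0,"rx":0,"ry":0,"rz":0,"hand":0.08},{"dx":-0.0305,"dy":-0.026,"dz":0,"rx":0,"ry":0,"rz":0,"hand":0.08},{"dx":-0.0305,"dy":-0.026,"dz":0,"rx":0,"ry":0,"rz":0,"hand":0.08},{"dx":-0.0305,"dy":-0.026,"dz":0,"rx":0,"ry":0,"rz":0,"hand":0.08},{"dx":-0.0305,"dy":-0.026,"dz":0,"rx":0,"ry":0,"rz":0,"hand":0.08},{"dx":-0.0305,"dy":-0.026,"dz":0,"rx":0,"ry":0,"rz":0,"hand":0.08},{"dx":-0.0305,"dy":-0.026,"dz":0,"rx":0,"ry":0,"rz":0,"hand":0.08}]'
python3 -m pendant '[{"dx":0},{"dx":0},{"dx":0}]'
python3 - <<'E'
from h import *
where()
d,M=cam("wrist")
np.savez("w2.npz",M=M,**{k:d[k] for k in("fx","fy","cx","cy")})
f=d["frame"][:,:,::-1]
cv2.imwrite("pics/w2.png",cv2.resize(f,(800,500),interpolation=cv2.INTER_CUBIC))
E
```

```text
clock: 1.25
position: [0.4399, 0.0979, 0.2315]
ee_rot: [0.0, 0.199, 0.98, 0.0]
contact_force: [0.8, 0.3, 0.1]
width: 0.0798
gripper_force: 0.0
t 1.25 p [0.4399 0.0979 0.2315] x [-0.921  0.389 -0.   ] y [0.389 0.921 0.001] z [ 0.001  0.    -1.   ] F [0.8 0.3 0.1] w 0.0798 g 0.0 q [ 0.06  0.09  1.75  0.    1.31 -1.11]invalid input
```

View pics/w2.png

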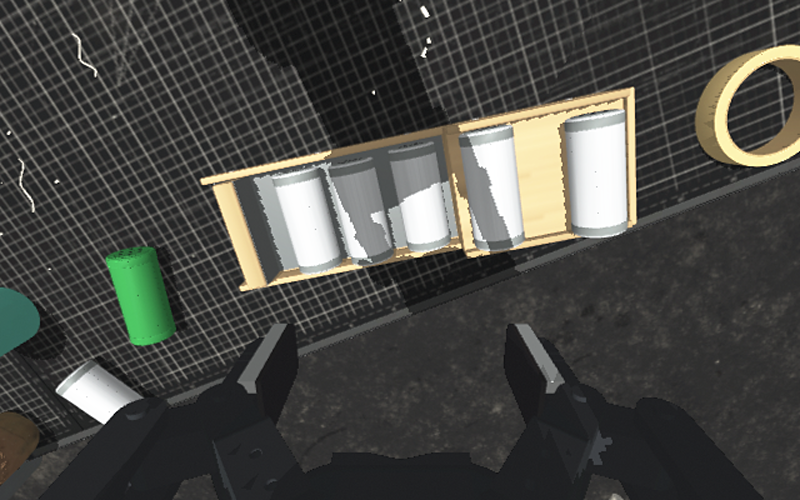

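The wrist view shows the whole cradle. In the 800x500 picture its corners are about (202,182), (241,290), (467,257), (445,128) and (633,89). Base_3 is at about (305,220), base_2 (360,210), base_1 (418,195), ledge_far (492,187) and ledge_back (597,172). The white top_can is at (100,390), and the green look-alike at (140,297) is to be left alone. I'll fit the pose now.

```bash
cat >> h.py <<'E'
def cw(p,c):  # cradle->world ; p=(x,y,yaw)
    c=np.atleast_2d(c); k,s=np.cos(p[2]),np.sin(p[2])
    return np.c_[p[0]+k*c[:,0]-s*c[:,1],p[1]+s*c[:,0]+k*c[:,1],c[:,2]]
def wc(p,w):
    w=np.atleast_2d(w); k,s=np.cos(p[2]),np.sin(p[2]); a=w[:,0]-p[0];b=w[:,1]-p[1]
    return np.c_[k*a+s*b,-s*a+k*b,w[:,2]]
E
python3 - <<'E'
from h import *
from scipy.optimize import least_squares
L=np.load("w2.npz");d={k:float(L[k]) for k in("fx","fy","cx","cy")};M=L["M"]
uv=np.array([(202,182),(241,290),(467,257),(445,128),(633,89)])*.8
C=np.array([(-55,-177.5,30),(55,-177.5,30),(55,37.5,58),(-55,37.5,58),(-55,183.5,58)])/1000
r=least_squares(lambda p:(w2pix(d,M,cw(p,C))-uv).ravel(),[.43,.1,-.2]);p=r.x
print(p,np.degrees(p[2]));print((r.fun.reshape(-1,2)).round(1))
np.save("p.npy",p)
f=cv2.imread("pics/w2.png");f=cv2.resize(f,(640,400))
f=cv2.resize(f[60:240,150:520],None,fx=2.1,fy=2.1,interpolation=cv2.INTER_CUBIC)
def line(c,col):
    q=(w2pix(d,M,cw(p,np.array(c)/1000))-[150,60])*2.1
    cv2.polylines(f,[q.round().astype(int)],False,col,1)
for s in(-55,55,-49,49):
    line([(s,-177.5,30),(s,37.5,30)],(0,0,255));line([(s,37.5,58),(s,183.5,58)],(0,0,255))
line([(-48,-165.5,48),(48,-165.5,48)],(255,0,0));line([(-48,-147.5,48),(48,-147.5,48)],(255,0,0));line([(-49,37.5,48),(49,37.5,48)],(255,0,0))
line([(-49,177.5,53),(49,177.5,53)],(255,0,0))
# can guess from axis pixel points (800 scale): top-line mid of ends
for n,z,a in(("b3",28,[(290,176),(321,266)]),("b2",28,[(349,165),(377,257)]),("b1",28,[(409,151),(433,244)]),("far",68,[(487,137),(502,240)]),("back",68,[(594,122),(598,230)])):
    w=pix2w(d,M,np.array(a)*.8,(z+14)/1000);print(n,(wc(p,w)*1000).round(1).tolist())
cv2.imwrite("pics/c2.png",f)
E
```

```text
[ 0.4306631   0.11073013 -0.19336105] -11.078772338952653
[[-2.4 -1.3]
 [-0.5  2.4]
 [-0.6  2.3]
 [-0.3  0.4]
 [ 3.3 -1.7]]
b3 [[-43.2, -94.8, 42.0], [40.2, -90.7, 42.0]]
b2 [[-42.0, -43.9, 42.0], [42.1, -39.1, 42.0]]
b1 [[-42.9, 7.4, 42.0], [40.3, 12.5, 42.0]]
far [[-43.9, 63.9, 82.0], [35.1, 64.9, 82.0]]
back [[-38.6, 139.6, 82.0], [42.2, 138.6, 82.0]]
```

View pics/c2.png

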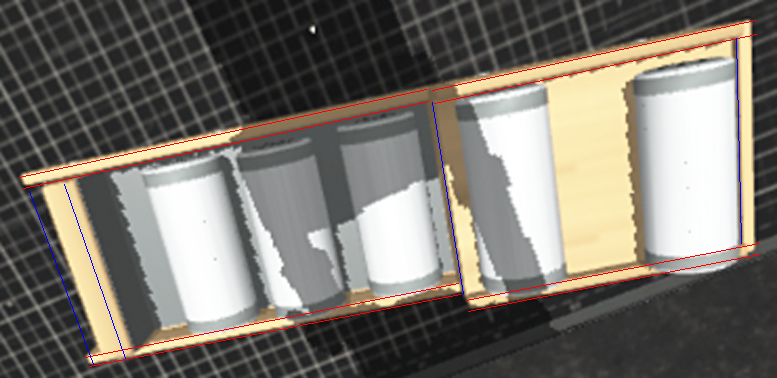

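Run:
```python
from h import *
L=np.load("w2.npz");d={k:float(L[k]) for k in("fx","fy","cx","cy")};M=L["M"];p=np.load("p.npy")
o=wc(p,M[:3,3])[0];print("cam",o)
for n,z,a in(("b3",28,[(167,248),(240,240)]),("b2",28,[(258,228),(330,222)]),("b1",28,[(354,210),(428,200)]),("far",68,[(471,192),(556,182)]),("back",68,[(640,165),(739,157)])):
    w=wc(p,pix2w(d,M,np.array(a)/2.1+[150,60],0.0))-o
    t=np.arctan2(w[:,1],-w[:,2]);m=t.mean();y=o[1]+np.tan(m)*(o[2]-z/1000)
    print(n,round(y*1e3,1),"range-implied z", round((o[2]-.02/np.sin((t[1]-t[0])/2)*np.cos(m))*1e3))
# end stop outer/inner top edges, ledge edge
for n,z,a in(("stopout",48,[(47,195),(95,350)]),("stopin",48,[(77,185),(133,350)]),("ledge",48,[(440,110),(467,290)])):
    print(n,(wc(p,pix2w(d,M,np.array(a)/2.1+[150,60],z/1000))*1e3).round(1).tolist())
print("stop start",cw(p,[0,-.215,.02]),"pushface",cw(p,[0,-.1655,.03]),"ydir",cw(p,[0,1,0])-cw(p,[0,0,0]))
```

```text
cam [-0.06679138  0.00519217  0.37474296]
b3 -93.7 range-implied z 13
b2 -43.4 range-implied z 11
b1 9.4 range-implied z 23
far 66.1 range-implied z 56
back 146.5 range-implied z 72
stopout [[-44.3, -157.7, 48.0], [40.2, -161.6, 48.0]]
stopin [[-46.0, -141.4, 48.0], [44.4, -141.5, 48.0]]
ledge [[-44.8, 40.7, 48.0], [47.4, 39.6, 48.0]]
stop start [[ 0.38934905 -0.10026311  0.02      ]] pushface [[ 0.39886089 -0.0516856   0.03      ]] ydir [[0.19215839 0.98136392 0.        ]]
```

```bash
python3 -m pendant '[{"dx":-0.0053,"dy":-0.0345,"dz":0,"rx":0,"ry":0,"rz":0,"hand":0.05},{"dx":-0.0053,"dy":-0.0345,"dz":0,"rx":0,"ry":0,"rz":0,"hand":0.05},{"dx":-0.0053,"dy":-0.0345,"dz":0,"rx":0,"ry":0,"rz":0,"hand":0.05},{"dx":-0.0053,"dy":-0.0345,"dz":0,"rx":0,"ry":0,"rz":0,"hand":0.05},{"dx":-0.0053,"dy":-0.0345,"dz":0,"rx":0,"ry":0,"rz":0,"hand":0.05},{"dx":-0.0053,"dy":-0.0345,"dz":0,"rx":0,"ry":0,"rz":0,"hand":0.05},{"dx":0,"dy":0,"dz":0,"rx":0,"ry":0,"rz":7.1,"hand":0.05},{"dx":0,"dy":0,"dz":0,"rx":0,"ry":0,"rz":7.1,"hand":0.05},{"dx":0,"dy":0,"dz":0,"rx":0,"ry":0,"rz":7.1,"hand":0.05},{"dx":0,"dy":0,"dz":0,"rx":0,"ry":0,"rz":7.1,"hand":0.05},{"dx":0,"dy":0,"dz":0,"rx":0,"ry":0,"rz":7.1,"hand":0.05},{"dx":0,"dy":0,"dz":0,"rx":0,"ry":0,"rz":7.1,"hand":0.05}]' 20
python3 -m pendant '[{"dx":0,"dy":0,"dz":0,"rx":0,"ry":0,"rz":7.1,"hand":0.05},{"dx":0,"dy":0,"dz":0,"rx":0,"ry":0,"rz":7.1,"hand":0.05},{"dx":0,"dy":0,"dz":0,"rx":0,"ry":0,"rz":7.1,"hand":0.05},{"dx":0,"dy":0,"dz":0,"rx":0,"ry":0,"rz":7.1,"hand":0.05},{"dx":0,"dy":0,"dz":0,"rx":0,"ry":0,"rz":7.1,"hand":0.05},{"dx":0,"dy":0,"dz":0.03,"rx":0,"ry":0,"rz":0,"hand":0.05},{"dx":0,"dy":0,"dz":0.03,"rx":0,"ry":0,"rz":0,"hand":0.05}]' > /dev/null
python3 - <<'E'
from h import *
where();p=np.load("p.npy");print(wc(p,manip.get_state()["position"])*1e3)
d,M=cam("wrist");f=d["frame"][:,:,::-1]
cv2.imwrite("pics/w3.png",f)
for c in([0,-.1655,.048],[-.048,-.1655,.048],[.048,-.1655,.048],[-.055,-.1775,.03],[.055,-.1775,.03],[-.055,.0375,.058],[.055,.0375,.058]): print(c,w2pix(d,M,cw(p,c)).round(0))
E
```

```text
clock: 2.3
position: [0.3881, -0.1031, 0.2313]
ee_rot: [-0.0, 0.544, 0.839, 0.0]
contact_force: [-1.0, -0.2, 0.4]
width: 0.0499
gripper_force: 0.0
t 2.88 p [ 0.39   -0.1037  0.1721] x [ 0.191  0.982 -0.001] y [ 0.982 -0.191  0.006] z [ 0.005 -0.002 -1.   ] F [-0.5  0.1 -0.1] w 0.0499 g 0.0 q [-0.43  0.06  1.94  0.    1.14 -0.24]
[[   1.26376397 -218.28954776  172.12851529]]
[0, -0.1655, 0.048] [[317. 132.]]
[-0.048, -0.1655, 0.048] [[260. 132.]]
[0.048, -0.1655, 0.048] [[374. 132.]]
[-0.055, -0.1775, 0.03] [[256. 143.]]
[0.055, -0.1775, 0.03] [[378. 143.]]
[-0.055, 0.0375, 0.058] [[ 225. -211.]]
[0.055, 0.0375, 0.058] [[ 408. -209.]]
```

View pics/w3.png

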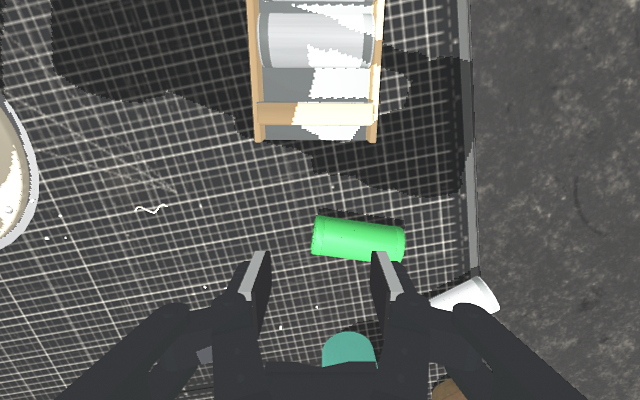

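The picture shows the stop's outer top edge at row 125, predicted 132 for a slide of 0, so the stop is already about 5 mm in. The open end is at row 142 as predicted, which confirms the cradle pose. The green look-alike at (358,238) is clear of the fingers. I'm going down and pushing.

```bash
python3 -m pendant '[{"dx":0,"dy":0,"dz":0.0312,"rx":0,"ry":0,"rz":0,"hand":0.05},{"dx":0,"dy":0,"dz":0.0312,"rx":0,"ry":0,"rz":0,"hand":0.05},{"dx":0,"dy":0,"dz":0.0312,"rx":0,"ry":0,"rz":0,"hand":0.05},{"dx":0,"dy":0,"dz":0.0312,"rx":0,"ry":0,"rz":0,"hand":0.05},{"dx":0,"dy":0,"dz":0.0312,"rx":0,"ry":0,"rz":0,"hand":0.05},{"dx":0.012,"dy":0,"dz":0,"rx":0,"ry":0,"rz":0,"hand":0.05},{"dx":0.012,"dy":0,"dz":0,"rx":0,"ry":0,"rz":0,"hand":0.05},{"dx":0.01,"dy":0,"dz":0,"rx":0,"ry":0,"rz":0,"hand":0.05},{"dx":0.004,"dy":0,"dz":0,"rx":0,"ry":0,"rz":0,"hand":0.05},{"dx":0.004,"dy":0,"dz":0,"rx":0,"ry":0,"rz":0,"hand":0.05},{"dx":0.004,"dy":0,"dz":0,"rx":0,"ry":0,"rz":0,"hand":0.05},{"dx":0.004,"dy":0,"dz":0,"rx":0,"ry":0,"rz":0,"hand":0.05}]'
python3 -m pendant '[{"dx":0.006,"dy":0,"dz":0,"rx":0,"ry":0,"rz":0,"hand":0.05},{"dx":0.006,"dy":0,"dz":0,"rx":0,"ry":0,"rz":0,"hand":0.05},{"dx":0.006,"dy":0,"dz":0,"rx":0,"ry":0,"rz":0,"hand":0.05},{"dx":0.006,"dy":0,"dz":0,"rx":0,"ry":0,"rz":0,"hand":0.05},{"dx":0.006,"dy":0,"dz":0,"rx":0,"ry":0,"rz":0,"hand":0.05}]'
python3 -m pendant '[{"dx":0.004,"dy":0,"dz":0,"rx":0,"ry":0,"rz":0,"hand":0.05},{"dx":0.004,"dy":0,"dz":0,"rx":0,"ry":0,"rz":0,"hand":0.05},{"dx":0.004,"dy":0,"dz":0,"rx":0,"ry":0,"rz":0,"hand":0.05}]'
python3 -c "
from h import *
where();print(wc(np.load('p.npy'),manip.get_state()['position'])*1e3)"
```

```text
clock: 3.93
position: [0.3983, -0.0546, 0.0159]
ee_rot: [0.001, 0.771, 0.636, -0.0]
contact_force: [-1.0, -5.5, 1.2]
width: 0.05
gripper_force: 2.8
clock: 4.35
position: [0.4041, -0.0257, 0.0159]
ee_rot: [0.001, 0.771, 0.636, -0.0]
contact_force: [-1.1, -5.9, 1.7]
width: 0.0502
gripper_force: 3.1
clock: 4.6
position: [0.4065, -0.0139, 0.0159]
ee_rot: [0.001, 0.771, 0.636, -0.0]
contact_force: [-1.5, -6.0, 2.0]
width: 0.05
gripper_force: 2.9
t 4.6 p [ 0.4065 -0.0139  0.0159] x [ 0.19   0.982 -0.002] y [ 0.982 -0.19   0.002] z [ 0.001 -0.002 -1.   ] F [-1.5 -6.   2. ] w 0.05 g 2.9 q [-0.2   0.28  2.16 -0.    0.7  -0.01]
[[   0.19176594 -126.95883526   15.85672351]]
```

```bash
python3 -m pendant '[{"dx":0.003,"dy":0,"dz":0,"rx":0,"ry":0,"rz":0,"hand":0.05},{"dx":0.003,"dy":0,"dz":0,"rx":0,"ry":0,"rz":0,"hand":0.05},{"dx":0.003,"dy":0,"dz":0,"rx":0,"ry":0,"rz":0,"hand":0.05}]' | grep -E "pos|cont"
for i in 1; do python3 -m pendant '[{"dx":0.0015,"dy":0,"dz":0,"rx":0,"ry":0,"rz":0,"hand":0.05}]' | grep -E "pos|cont"; done
python3 -m pendant '[{"dx":0.0015,"dy":0,"dz":0,"rx":0,"ry":0,"rz":0,"hand":0.05}]' | grep -E "pos|cont"
python3 -m pendant '[{"dx":0.001,"dy":0,"dz":0,"rx":0,"ry":0,"rz":0,"hand":0.05}]' | grep -E "pos|cont"
```

```text
position: [0.4082, -0.0052, 0.0158]
contact_force: [-1.2, -5.6, 1.7]
position: [0.4086, -0.0035, 0.0159]
contact_force: [-1.1, -5.4, 1.5]
position: [0.4088, -0.0021, 0.0158]
contact_force: [-0.4, -4.6, 1.5]
position: [0.409, -0.0011, 0.0158]
contact_force: [-1.4, -4.6, 1.9]
```

```bash
python3 -m pendant '[{"dx":0.001,"dy":0,"dz":0,"rx":0,"ry":0,"rz":0,"hand":0.05},{"dx":0.001,"dy":0,"dz":0,"rx":0,"ry":0,"rz":0,"hand":0.05}]' | grep -E "pos|cont"
python3 -m pendant '[{"dx":0.001,"dy":0,"dz":0,"rx":0,"ry":0,"rz":0,"hand":0.05}]' | grep -E "pos|cont"
python3 -m pendant '[{"dx":0.0007,"dy":0,"dz":0,"rx":0,"ry":0,"rz":0,"hand":0.05}]' | grep -E "pos|cont"
python3 - <<'E'
from h import *
where();p=np.load("p.npy");print(wc(p,manip.get_state()["position"])*1e3)
d,M=cam("wrist");f=d["frame"][:,:,::-1]
np.savez("w4.npz",M=M,**{k:d[k] for k in("fx","fy","cx","cy")})
cv2.imwrite("pics/w4.png",cv2.resize(f[0:300,160:480],None,fx=2,fy=2,interpolation=cv2.INTER_CUBIC))
E
```

```text
position: [0.4094, 0.0007, 0.0158]
contact_force: [-1.4, -5.9, 1.9]
position: [0.4096, 0.0017, 0.0159]
contact_force: [-0.9, -4.8, 1.7]
position: [0.4097, 0.0024, 0.0159]
contact_force: [-1.1, -5.6, 0.9]
t 5.43 p [0.4097 0.0024 0.0159] x [ 0.191  0.982 -0.002] y [ 0.982 -0.191  0.002] z [ 0.002 -0.002 -1.   ] F [-1.1 -5.6  0.9] w 0.0499 g 2.8 q [-0.16  0.29  2.15 -0.    0.7   0.03]
[[   0.2638785  -110.31672227   15.85076429]]
```

View pics/w4.png

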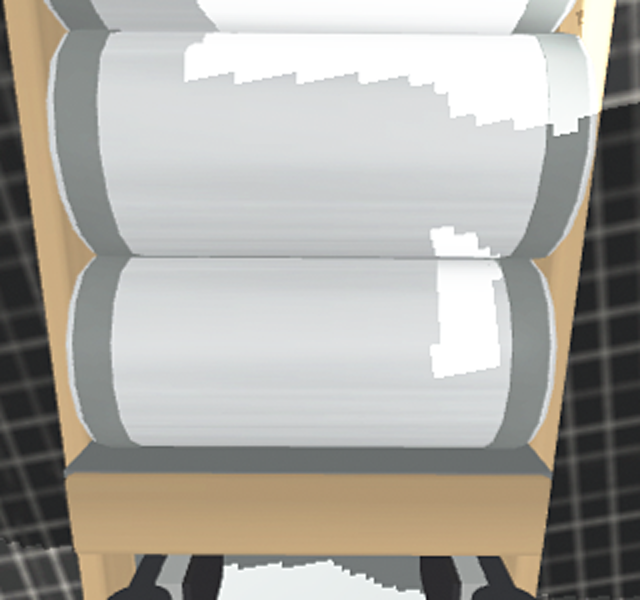

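The row is nearly tight: base_3 spans rows 258–445 against the stop, and base_2 is right above it. I keep pushing in small steps until the force rises.

```bash
for s in 1; do python3 -m pendant '[{"dx":0.001,"dy":0,"dz":0,"rx":0,"ry":0,"rz":0,"hand":0.05}]' | grep -E "pos|cont"
python3 -m pendant '[{"dx":0.001,"dy":0,"dz":0,"rx":0,"ry":0,"rz":0,"hand":0.05}]' | grep -E "pos|cont"; python3 -m pendant '[{"dx":0.0007,"dy":0,"dz":0,"rx":0,"ry":0,"rz":0,"hand":0.05}]' | grep -E "pos|cont"; done
```

```text
position: [0.4098, 0.0026, 0.0159]
contact_force: [-2.3, -13.4, 2.5]
position: [0.4098, 0.0027, 0.0159]
contact_force: [-3.2, -18.0, 2.1]
position: [0.4098, 0.0027, 0.0159]
contact_force: [-4.0, -19.9, 3.1]
```

Tight at about 20 N. Now I back off, lift and hover behind ledge_far.

```bash
python3 -m pendant '[{"dx":-0.01,"dy":0,"dz":0,"rx":0,"ry":0,"rz":0,"hand":0.05},{"dx":-0.01,"dy":0,"dz":0,"rx":0,"ry":0,"rz":0,"hand":0.05},{"dx":0,"dy":0,"dz":-0.04,"rx":0,"ry":0,"rz":0,"hand":0.05},{"dx":0,"dy":0,"dz":-0.04,"rx":0,"ry":0,"rz":0,"hand":0.05},{"dx":0,"dy":0,"dz":-0.04,"rx":0,"ry":0,"rz":0,"hand":0.05},{"dx":0.039,"dy":0,"dz":0,"rx":0,"ry":0,"rz":0,"hand":0.05},{"dx":0.039,"dy":0,"dz":0,"rx":0,"ry":0,"rz":0,"hand":0.05},{"dx":0.039,"dy":0,"dz":0,"rx":0,"ry":0,"rz":0,"hand":0.05},{"dx":0.039,"dy":0,"dz":0,"rx":0,"ry":0,"rz":0,"hand":0.05},{"dx":0.039,"dy":0,"dz":0,"rx":0,"ry":0,"rz":0,"hand":0.05},{"dx":0.039,"dy":0,"dz":0,"rx":0,"ry":0,"rz":0,"hand":0.05},{"dx":0,"dy":0,"dz":0,"rx":0,"ry":0,"rz":0,"hand":0.05}]' | grep -E "cont|clo"
python3 - <<'E'
from h import *
p=np.load("p.npy")
where();print(wc(p,manip.get_state()["position"])*1e3)
d,M=cam("wrist");f=d["frame"]
cv2.imwrite("pics/w5.png",f[:,:,::-1]);np.savez("w5.npz",M=M,**{k:d[k] for k in("fx","fy","cx","cy")})
hsv=cv2.cvtColor(f,cv2.COLOR_RGB2HSV);o=wc(p,M[:3,3])[0];print(o)
for x in(-.03,0,.03):
    ys=np.arange(.02,.2,.001);q=w2pix(d,M,cw(p,np.c_[ys*0+x,ys,ys*0+.048])).round().astype(int)
    print(x,q[0],q[-1],"".join("#" if (0<=v<400 and 0<=u<640) and hsv[v,u,1]>60 else ("w" if 0<=v<400 and hsv[v,u,2]>80 else "k") for u,v in q))
E
```

```text
clock: 6.73
contact_force: [0.5, -0.3, -0.2]
t 6.73 p [0.4523 0.2223 0.1357] x [0.187 0.982 0.006] y [ 0.982 -0.187  0.002] z [ 0.003  0.005 -1.   ] F [ 0.5 -0.3 -0.2] w 0.0498 g 0.0 q [0.32 0.24 1.81 0.   1.09 0.5 ]
[[ -0.20509835 113.68008799 135.65532364]]
[-1.67790063e-05  1.93168272e-01  2.79410262e-01]
-0.03 [284 307] [277  89] wwwwwwwwwwwwwwwwwwwwwwwwwwwwwwwwwwwwwwwwwwwwwwwwwwwwwwwww#########################################wwwwwwwwwwwwwwwwwwwwwwwwwwwwwwwwwwwwwwwwwwwww#####wwwwwwwwww#wwww###wkkwwwwkkkkkkkk
0 [318 308] [320  89] wwwwwwwwwwwwwwwwwwwwwwwwwwwwwwwwwwwwwwwwwwwwwwwwwwwwwwwwww#############wwwwwwwwwwwwwwwwwwww#######wwwwwwwwwwwwwwwwwwwwwwwwwwwwwwwwwwwwwwwwwwwww####wwwwwwwwww##wwww###kkkkkkwkkkkkkkk
0.03 [353 308] [363  89] wwwwwwwwwwwwwwwwwwwwwwwwwwwwwwwwwwwwwwwwwwwwwwwwwwwwwwwwww##########wwwwwwwwwww##################wwwwwwwwwwwwwwwwwwwwwwwwwwwwwwwwwwwwwwwwwwwwww################wwww###kkkkkkkkkkkkwkk
```

```bash
python3 -m pendant '[{"dx":-0.0085,"dy":0,"dz":0,"rx":0,"ry":0,"rz":0,"hand":0.05},{"dx":0,"dy":0,"dz":0.028,"rx":0,"ry":0,"rz":0,"hand":0.05},{"dx":0,"dy":0,"dz":0.028,"rx":0,"ry":0,"rz":0,"hand":0.05},{"dx":0,"dy":0,"dz":0.028,"rx":0,"ry":0,"rz":0,"hand":0.05},{"dx":0,"dy":0,"dz":0,"rx":0,"ry":0,"rz":0,"hand":0.05},{"dx":-0.004,"dy":0,"dz":0,"rx":0,"ry":0,"rz":0,"hand":0.05},{"dx":-0.004,"dy":0,"dz":0,"rx":0,"ry":0,"rz":0,"hand":0.05},{"dx":-0.003,"dy":0,"dz":0,"rx":0,"ry":0,"rz":0,"hand":0.05},{"dx":-0.003,"dy":0,"dz":0,"rx":0,"ry":0,"rz":0,"hand":0.05},{"dx":-0.003,"dy":0,"dz":0,"rx":0,"ry":0,"rz":0,"hand":0.05}]'
python3 - <<'E'
from h import *
p=np.load("p.npy");print(wc(p,manip.get_state()["position"])*1e3)
E
python3 -m pendant '[{"dx":-0.003,"dy":0,"dz":0,"rx":0,"ry":0,"rz":0,"hand":0.05},{"dx":-0.003,"dy":0,"dz":0,"rx":0,"ry":0,"rz":0,"hand":0.05},{"dx":-0.003,"dy":0,"dz":0,"rx":0,"ry":0,"rz":0,"hand":0.05},{"dx":-0.003,"dy":0,"dz":0,"rx":0,"ry":0,"rz":0,"hand":0.05},{"dx":-0.003,"dy":0,"dz":0,"rx":0,"ry":0,"rz":0,"hand":0.05},{"dx":-0.003,"dy":0,"dz":0,"rx":0,"ry":0,"rz":0,"hand":0.05},{"dx":-0.003,"dy":0,"dz":0,"rx":0,"ry":0,"rz":0,"hand":0.05},{"dx":-0.003,"dy":0,"dz":0,"rx":0,"ry":0,"rz":0,"hand":0.05}]'
python3 - <<'E'
from h import *
p=np.load("p.npy");print(wc(p,manip.get_state()["position"])*1e3);where()
E
```

```text
clock: 7.62
position: [0.4463, 0.1908, 0.0526]
ee_rot: [0.001, 0.772, 0.636, 0.001]
contact_force: [0.0, 0.6, -0.4]
width: 0.0497
gripper_force: 0.0
[[-3.56562516e-02  8.15994373e+01  5.26126040e+01]]
clock: 8.28
position: [0.4411, 0.1676, 0.0513]
ee_rot: [-0.0, 0.772, 0.636, 0.0]
contact_force: [-0.0, 2.2, 1.2]
width: 0.0498
gripper_force: 0.6
[[-0.72141899 57.79496322 51.32729513]]
t 8.28 p [0.4411 0.1676 0.0513] x [0.191 0.982 0.001] y [ 0.982 -0.191  0.   ] z [ 0.     0.001 -1.   ] F [-0.   2.2  1.2] w 0.0498 g 0.6 q [0.22 0.3  1.98 0.   0.85 0.41]
```

```bash
python3 -m pendant '[{"dx":-0.003,"dy":0,"dz":0,"rx":0,"ry":0,"rz":0,"hand":0.05},{"dx":-0.003,"dy":0,"dz":0,"rx":0,"ry":0,"rz":0,"hand":0.05},{"dx":-0.003,"dy":0,"dz":0,"rx":0,"ry":0,"rz":0,"hand":0.05},{"dx":-0.002,"dy":0,"dz":0,"rx":0,"ry":0,"rz":0,"hand":0.05},{"dx":-0.002,"dy":0,"dz":0,"rx":0,"ry":0,"rz":0,"hand":0.05},{"dx":-0.002,"dy":0,"dz":0,"rx":0,"ry":0,"rz":0,"hand":0.05},{"dx":-0.002,"dy":0,"dz":0,"rx":0,"ry":0,"rz":0,"hand":0.05},{"dx":-0.002,"dy":0,"dz":0,"rx":0,"ry":0,"rz":0,"hand":0.05}]'|grep -E "cont|pos"
python3 - <<'E'
from h import *
p=np.load("p.npy");print(wc(p,manip.get_state()["position"])*1e3);where()
d,M=cam("wrist");f=d["frame"]
cv2.imwrite("pics/w6.png",f[:,:,::-1]);np.savez("w6.npz",M=M,**{k:d[k] for k in("fx","fy","cx","cy")})
for y,z in((-.001,.0626),(.0175,.068)):print(w2pix(d,M,cw(p,[[-.045,y,z+.02],[.045,y,z+.02]])).round())
E
```

```text
position: [0.4373, 0.1488, 0.0513]
contact_force: [-0.4, -0.2, -0.5]
[[-0.83402318 38.60652821 51.29911327]]
t 8.95 p [0.4373 0.1488 0.0513] x [0.191 0.982 0.   ] y [ 0.982 -0.191  0.   ] z [ 0.  0. -1.] F [-0.4 -0.2 -0.5] w 0.0497 g 0.0 q [0.18 0.29 2.   0.   0.85 0.37]
[[222. 372.]
 [417. 372.]]
[[214. 348.]
 [425. 349.]]
```

```bash
python3 -m pendant '[{"dx":-0.003,"dy":0,"dz":0,"rx":0,"ry":0,"rz":0,"hand":0.05},{"dx":-0.003,"dy":0,"dz":0,"rx":0,"ry":0,"rz":0,"hand":0.05},{"dx":-0.002,"dy":0,"dz":0,"rx":0,"ry":0,"rz":0,"hand":0.05},{"dx":-0.002,"dy":0,"dz":0,"rx":0,"ry":0,"rz":0,"hand":0.05},{"dx":-0.002,"dy":0,"dz":0,"rx":0,"ry":0,"rz":0,"hand":0.05}]'|grep -E "cont|pos"
python3 -m pendant '[{"dx":-0.002,"dy":0,"dz":0,"rx":0,"ry":0,"rz":0,"hand":0.05},{"dx":-0.002,"dy":0,"dz":0,"rx":0,"ry":0,"rz":0,"hand":0.05}]'|grep -E "cont|pos"
python3 -m pendant '[{"dx":-0.002,"dy":0,"dz":0,"rx":0,"ry":0,"rz":0,"hand":0.05},{"dx":-0.002,"dy":0,"dz":0,"rx":0,"ry":0,"rz":0,"hand":0.05}]'|grep -E "cont|pos"
python3 -m pendant '[{"dx":-0.002,"dy":0,"dz":0,"rx":0,"ry":0,"rz":0,"hand":0.05},{"dx":-0.002,"dy":0,"dz":0,"rx":0,"ry":0,"rz":0,"hand":0.05}]'|grep -E "cont|pos"
python3 - <<'E'
from h import *
p=np.load("p.npy");print(wc(p,manip.get_state()["position"])*1e3)
E
```

```text
position: [0.4355, 0.1376, 0.0515]
contact_force: [0.3, 3.0, 1.4]
position: [0.4346, 0.1333, 0.0515]
contact_force: [0.9, 2.1, 0.9]
position: [0.4334, 0.1291, 0.0513]
contact_force: [0.1, 0.3, 1.3]
position: [0.4324, 0.125, 0.0512]
contact_force: [0.8, 0.8, 0.2]
[[-1.0310899  14.30375778 51.18118635]]
```

```bash
python3 -m pendant '[{"dx":-0.002,"dy":0,"dz":0,"rx":0,"ry":0,"rz":0,"hand":0.05},{"dx":-0.002,"dy":0,"dz":0,"rx":0,"ry":0,"rz":0,"hand":0.05},{"dx":-0.002,"dy":0,"dz":0,"rx":0,"ry":0,"rz":0,"hand":0.05},{"dx":-0.002,"dy":0,"dz":0,"rx":0,"ry":0,"rz":0,"hand":0.05},{"dx":-0.002,"dy":0,"dz":0,"rx":0,"ry":0,"rz":0,"hand":0.05},{"dx":-0.002,"dy":0,"dz":0,"rx":0,"ry":0,"rz":0,"hand":0.05},{"dx":-0.002,"dy":0,"dz":0,"rx":0,"ry":0,"rz":0,"hand":0.05}]'|grep -E "cont|pos"
python3 -m pendant '[{"dx":0,"dy":0,"dz":-0.03,"rx":0,"ry":0,"rz":0,"hand":0.05},{"dx":0,"dy":0,"dz":-0.03,"rx":0,"ry":0,"rz":0,"hand":0.05},{"dx":0,"dy":0,"dz":-0.03,"rx":0,"ry":0,"rz":0,"hand":0.05},{"dx":0,"dy":0,"dz":-0.03,"rx":0,"ry":0,"rz":0,"hand":0.05},{"dx":0,"dy":0,"dz":0,"rx":0,"ry":0,"rz":0,"hand":0.05}]'|grep -E "cont|pos"
python3 - <<'E'
from h import *
p=np.load("p.npy");print(wc(p,manip.get_state()["position"])*1e3)
d,M=cam("wrist");f=d["frame"]
cv2.imwrite("pics/w7.png",f[:,:,::-1]);np.savez("w7.npz",M=M,**{k:d[k] for k in("fx","fy","cx","cy")})
hsv=cv2.cvtColor(f,cv2.COLOR_RGB2HSV);o=wc(p,M[:3,3])[0];print(o)
for x in(-.04,-.03,-.015,0,.015,.03,.04):
    ys=np.arange(-.12,.1,.002);q=w2pix(d,M,cw(p,np.c_[ys*0+x,ys,ys*0+.048])).round().astype(int)
    print(x,q[0],q[-1]," ".join(str(hsv[v,u,2]) if (0<=v<400 and 0<=u<640) else '-' for u,v in q))
E
```

```text
position: [0.43, 0.1114, 0.0513]
contact_force: [-1.3, 0.1, 0.5]
position: [0.4339, 0.112, 0.1768]
contact_force: [1.0, -0.7, -0.5]
[[  2.97846003   1.84432589 176.77087303]]
[0.00218947 0.08168709 0.32031845]
-0.04 [276 305] [264  77] 178 178 79 100 103 99 184 98 102 98 199 254 249 248 246 245 242 241 231 194 76 72 71 205 147 140 142 143 145 147 146 147 149 155 162 164 161 157 153 151 146 145 142 139 139 138 135 94 93 95 97 98 102 102 100 97 95 91 89 99 109 136 85 88 89 92 92 93 95 95 97 98 97 97 96 94 94 92 92 110 140 139 139 139 139 138 138 140 139 140 136 255 253 253 253 253 253 253 253 253 253 252 253 253 252 252 252 252 252 252
-0.03 [285 305] [277  77] 171 171 170 171 170 172 173 172 173 172 194 253 249 248 246 245 242 240 231 194 77 72 70 175 232 137 141 142 145 145 147 147 149 156 162 163 161 157 152 150 146 145 141 136 138 137 133 141 147 149 154 159 164 164 158 152 146 147 145 141 140 139 127 136 139 142 143 144 142 143 148 152 156 156 157 151 149 142 141 130 141 141 141 141 141 141 141 142 141 141 142 140 255 255 254 253 253 253 253 253 253 253 253 253 253 253 253 253 253
[... 1579 characters left out ...]
5 141 139 136 136 133 142 150 154 156 255 255 254 251 246 238 231 220 203 176 146 242 139 143 147 146 147 148 153 153 154 155 152 150 147 147 143 141 124 133 132 124 255 253 250 250 250 250 250 255 170 167 131 132 132 132 132 132 132 130 253 250 250 250 249 249 249 249 249
0.04 [353 305] [363  77] 167 172 171 171 168 168 167 168 168 167 186 251 249 247 245 242 241 239 231 141 80 71 70 149 175 177 187 187 193 196 197 197 199 114 100 102 101 98 95 93 92 93 91 89 89 86 84 87 93 94 97 98 199 197 184 176 165 155 107 88 89 88 84 88 90 92 92 92 94 96 95 98 96 97 94 94 91 92 90 122 133 132 133 133 134 134 134 132 255 252 251 251 253 131 135 136 135 135 135 135 135 135 132 254 251 251 251 251 251 251
```

Run:
```python
import cv2
f=cv2.imread("pics/w7.png");cv2.imwrite("pics/w7c.png",cv2.resize(f[50:330,200:440],None,fx=2.1,fy=2.1,interpolation=cv2.INTER_CUBIC))
```

```text
(no output)
```

View pics/w7c.png

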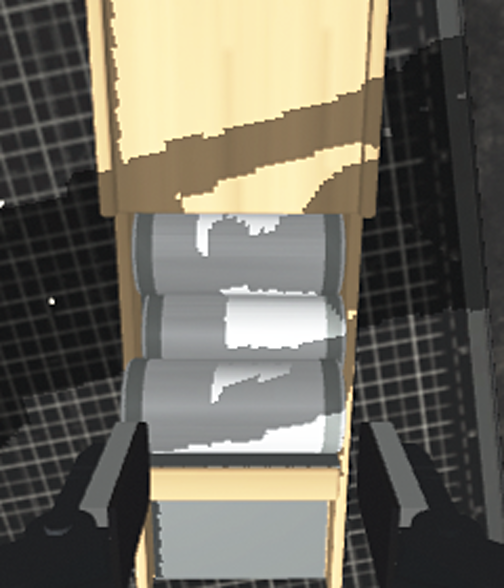

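The picture shows ledge_far bedded in the far gap (crop rows 358–450, in front of base_3), with base_2 at rows 295–358 and base_1 at rows 215–292. I'll check the end alignment numerically.

Run:
```python
from h import *
p=np.load("p.npy")
L=np.load("w7.npz");d={k:float(L[k]) for k in("fx","fy","cx","cy")};M=L["M"]
o=wc(p,M[:3,3])[0]
for n,z,a in(("b1",45,[(133,250),(343,250)]),("b2",46,[(143,325),(345,325)]),("far",80,[(122,395),(345,395)]),("cheek in",30,[(120,215),(355,215)]),("cheekL58",58,[(98,215),(375,215)]),("stop48",48,[(150,470),(342,470)])):
    print(n,(wc(p,pix2w(d,M,np.array(a)/2.1+[200,50],z/1000))*1e3).round(1).tolist())
# precise edges in image: grey band edges on the rows
f=cv2.cvtColor(cv2.imread("pics/w7.png"),cv2.COLOR_BGR2GRAY)
for r in(250,325,395):
    v=int(50+r/2.1);print(r,"L",f[v,250:276],"R",f[v,352:376])
```

```text
b1 [[-45.5, 21.6, 45.0], [44.0, 21.6, 45.0]]
b2 [[-42.7, -11.8, 46.0], [46.3, -11.9, 46.0]]
far [[-47.0, -29.8, 80.0], [42.3, -29.9, 80.0]]
cheek in [[-52.9, 34.0, 30.0], [50.9, 34.1, 30.0]]
cheekL58 [[-56.4, 38.6, 58.0], [54.2, 38.7, 58.0]]
stop48 [[-42.6, -83.3, 48.0], [48.0, -83.6, 48.0]]
250 L [ 22  20  22  23  30  64 119 116 115 115 114 106 108 142 114  94  95  96
  97  97  95  99 128 154 152 150] R [153 155 149  90  93  96  96  97  94  95 118 147 107 102 114 118 117 115
 117 108  36  27  24  29]
325 L [ 38  43  46  44  39  31  26  60 122 119 117 118 114 108 101 103 101 108
 144 118  93  96  96  97  95  93] R [246 247 246 226 175 176 174 174 171 169 178 214 171 113 117 117 119 112
  13  18  21  19  22  31]
395 L [ 96 101  98 108 117  93  64  86 147 135  93  95  95  96  96  95  92 107
 157 153 153 153 152 153 152 152] R [155 151 113  93  96  96  96  96  95  95 116 148 112 154 244 225   2  21
  42  65  90  69  38  36]
```

ledge_far lies about 3–4 mm towards -x; I'll nudge it later. Next I move behind ledge_back.

```bash
python3 -m pendant '[{"dx":0.036,"dy":-0.001,"dz":0,"rx":0,"ry":0,"rz":0,"hand":0.05},{"dx":0.036,"dy":-0.001,"dz":0,"rx":0,"ry":0,"rz":0,"hand":0.05},{"dx":0.036,"dy":-0.001,"dz":0,"rx":0,"ry":0,"rz":0,"hand":0.05},{"dx":0.036,"dy":0,"dz":0,"rx":0,"ry":0,"rz":0,"hand":0.05},{"dx":0.036,"dy":0,"dz":0,"rx":0,"ry":0,"rz":0,"hand":0.05},{"dx":0,"dy":0,"dz":0.03,"rx":0,"ry":0,"rz":0,"hand":0.05},{"dx":0,"dy":0,"dz":0.03,"rx":0,"ry":0,"rz":0,"hand":0.05},{"dx":0,"dy":0,"dz":0,"rx":0,"ry":0,"rz":0,"hand":0.05}]'|grep -E "cont|pos"
python3 - <<'E'
from h import *
p=np.load("p.npy");print(wc(p,manip.get_state()["position"])*1e3);where()
d,M=cam("wrist");f=d["frame"];o=wc(p,M[:3,3])[0]
cv2.imwrite("pics/w8.png",f[:,:,::-1]);np.savez("w8.npz",M=M,**{k:d[k] for k in("fx","fy","cx","cy")})
hsv=cv2.cvtColor(f,cv2.COLOR_RGB2HSV);print(o)
for x in(-.03,-.015,0,.015,.03):
    ys=np.arange(.08,.2,.001);q=w2pix(d,M,cw(p,np.c_[ys*0+x,ys,ys*0+.048])).round().astype(int)
    print(x,q[0],q[-1],"".join("#" if (0<=v<400 and 0<=u<640) and hsv[v,u,1]>60 else ("w" if 0<=v<400 and hsv[v,u,2]>80 else "k") for u,v in q))
E
```

```text
position: [0.4565, 0.2873, 0.1048]
contact_force: [-0.4, -0.9, 0.0]
[[ -8.62015329 178.24846996 104.79339245]]
t 11.63 p [0.4565 0.2873 0.1048] x [ 0.189  0.982 -0.008] y [ 0.982 -0.19  -0.011] z [-0.013 -0.006 -1.   ] F [-0.4 -0.9  0. ] w 0.0501 g 0.0 q [ 0.43  0.33  1.76 -0.    1.06  0.62]
[-0.00629883  0.25975293  0.24739666]
-0.03 [292 335] [288 191] #########################wwwwwwwwwwwwwwwwwwwwwwwwwwwwwwwwwwwwwwwwwwwwwwwwwwwww#########################################w
-0.015 [311 335] [310 191] ########################wwwwwwwwwwwwwwwwwwwwwwwwwwwwwwwwwwwwwwwwwwwwwwwwwwwww##########################################k
0 [330 335] [333 191] ########################wwwwwwwwwwwwwwwwwwwwwwwwwwwwwwwwwwwwwwwwwwwwwwwwwwwwww#########wwww############################k
0.015 [349 336] [355 191] wwwww###################wwwwwwwwwwwwwwwwwwwwwwwwwwwwwwwwwwwwwwwwwwwwwwwwwwwwww#########################################k
0.03 [368 336] [378 191] wwwwwwwwwwwwwwwww#######wwwwwwwwwwwwwwwwwkkkkkkkkkkkkkkkkkkkkkkkkkkkkkkkkkkkww#########################################k
```

```bash
python3 -m pendant '[{"dx":0,"dy":0,"dz":0,"rx":0,"ry":0,"rz":0,"hand":0.05},{"dx":0,"dy":0,"dz":0,"rx":0,"ry":0,"rz":0,"hand":0.05},{"dx":0,"dy":0,"dz":0,"rx":0,"ry":0,"rz":0,"hand":0.05}]'>/dev/null
python3 - <<'E'
from h import *
p=np.load("p.npy");print(wc(p,manip.get_state()["position"])*1e3);where()
E
```

```text
[[ -2.8571541  181.12036117 112.96553323]]
t 11.93 p [0.4627 0.289  0.113 ] x [0.192 0.981 0.002] y [ 0.981 -0.192  0.003] z [ 0.003  0.001 -1.   ] F [-0.2 -0.5  0.9] w 0.0503 g 0.0 q [0.43 0.32 1.75 0.   1.06 0.62]
```

```bash
python3 -m pendant '[{"dx":0,"dy":0.0025,"dz":0.02,"rx":0,"ry":0,"rz":0,"hand":0.05},{"dx":0,"dy":0,"dz":0.02,"rx":0,"ry":0,"rz":0,"hand":0.05},{"dx":0,"dy":0,"dz":0.01,"rx":0,"ry":0,"rz":0,"hand":0.05},{"dx":0,"dy":0,"dz":0.004,"rx":0,"ry":0,"rz":0,"hand":0.05},{"dx":0,"dy":0,"dz":0.0035,"rx":0,"ry":0,"rz":0,"hand":0.05},{"dx":0,"dy":0,"dz":0,"rx":0,"ry":0,"rz":0,"hand":0.05}]'|grep -E "cont|pos"
python3 -m pendant '[{"dx":-0.004,"dy":0,"dz":0,"rx":0,"ry":0,"rz":0,"hand":0.05},{"dx":-0.003,"dy":0,"dz":0,"rx":0,"ry":0,"rz":0,"hand":0.05},{"dx":-0.003,"dy":0,"dz":0,"rx":0,"ry":0,"rz":0,"hand":0.05},{"dx":-0.003,"dy":0,"dz":0,"rx":0,"ry":0,"rz":0,"hand":0.05},{"dx":-0.003,"dy":0,"dz":0,"rx":0,"ry":0,"rz":0,"hand":0.05},{"dx":-0.003,"dy":0,"dz":0,"rx":0,"ry":0,"rz":0,"hand":0.05},{"dx":-0.003,"dy":0,"dz":0,"rx":0,"ry":0,"rz":0,"hand":0.05},{"dx":-0.003,"dy":0,"dz":0,"rx":0,"ry":0,"rz":0,"hand":0.05},{"dx":-0.003,"dy":0,"dz":0,"rx":0,"ry":0,"rz":0,"hand":0.05},{"dx":-0.003,"dy":0,"dz":0,"rx":0,"ry":0,"rz":0,"hand":0.05},{"dx":-0.003,"dy":0,"dz":0,"rx":0,"ry":0,"rz":0,"hand":0.05}]'|grep -E "cont|pos"
python3 - <<'E'
from h import *
p=np.load("p.npy");print(wc(p,manip.get_state()["position"])*1e3)
E
```

```text
position: [0.4642, 0.2885, 0.0541]
contact_force: [-0.6, -0.0, -0.3]
position: [0.4574, 0.2548, 0.0538]
contact_force: [-0.5, -0.1, -0.3]
[[ -1.46602036 146.48655795  53.79577808]]
```

```bash
python3 -m pendant '[{"dx":-0.003,"dy":0,"dz":0,"rx":0,"ry":0,"rz":0,"hand":0.05},{"dx":-0.003,"dy":0,"dz":0,"rx":0,"ry":0,"rz":0,"hand":0.05},{"dx":-0.003,"dy":0,"dz":0,"rx":0,"ry":0,"rz":0,"hand":0.05},{"dx":-0.003,"dy":0,"dz":0,"rx":0,"ry":0,"rz":0,"hand":0.05},{"dx":-0.003,"dy":0,"dz":0,"rx":0,"ry":0,"rz":0,"hand":0.05},{"dx":-0.003,"dy":0,"dz":0,"rx":0,"ry":0,"rz":0,"hand":0.05},{"dx":-0.003,"dy":0,"dz":0,"rx":0,"ry":0,"rz":0,"hand":0.05},{"dx":-0.003,"dy":0,"dz":0,"rx":0,"ry":0,"rz":0,"hand":0.05},{"dx":-0.003,"dy":0,"dz":0,"rx":0,"ry":0,"rz":0,"hand":0.05},{"dx":-0.003,"dy":0,"dz":0,"rx":0,"ry":0,"rz":0,"hand":0.05},{"dx":-0.003,"dy":0,"dz":0,"rx":0,"ry":0,"rz":0,"hand":0.05},{"dx":-0.003,"dy":0,"dz":0,"rx":0,"ry":0,"rz":0,"hand":0.05}]'|grep -E "cont|pos"
python3 -m pendant '[{"dx":-0.003,"dy":0,"dz":0,"rx":0,"ry":0,"rz":0,"hand":0.05},{"dx":-0.003,"dy":0,"dz":0,"rx":0,"ry":0,"rz":0,"hand":0.05},{"dx":-0.003,"dy":0,"dz":0,"rx":0,"ry":0,"rz":0,"hand":0.05},{"dx":-0.003,"dy":0,"dz":0,"rx":0,"ry":0,"rz":0,"hand":0.05},{"dx":-0.003,"dy":0,"dz":0,"rx":0,"ry":0,"rz":0,"hand":0.05},{"dx":-0.003,"dy":0,"dz":0,"rx":0,"ry":0,"rz":0,"hand":0.05},{"dx":-0.003,"dy":0,"dz":0,"rx":0,"ry":0,"rz":0,"hand":0.05},{"dx":-0.003,"dy":0,"dz":0,"rx":0,"ry":0,"rz":0,"hand":0.05},{"dx":-0.003,"dy":0,"dz":0,"rx":0,"ry":0,"rz":0,"hand":0.05},{"dx":-0.003,"dy":0,"dz":0,"rx":0,"ry":0,"rz":0,"hand":0.05},{"dx":-0.003,"dy":0,"dz":0,"rx":0,"ry":0,"rz":0,"hand":0.05},{"dx":-0.003,"dy":0,"dz":0,"rx":0,"ry":0,"rz":0,"hand":0.05}]'|grep -E "cont|pos"
python3 - <<'E'
from h import *
p=np.load("p.npy");print(wc(p,manip.get_state()["position"])*1e3)
E
```

```text
position: [0.4505, 0.2195, 0.0538]
contact_force: [0.2, -1.5, 0.9]
position: [0.4436, 0.1841, 0.0538]
contact_force: [-0.5, 0.0, 0.1]
[[-1.37175306 74.49148845 53.80222598]]
```

```bash
python3 -m pendant '[{"dx":-0.003,"dy":0,"dz":0,"rx":0,"ry":0,"rz":0,"hand":0.05},{"dx":-0.003,"dy":0,"dz":0,"rx":0,"ry":0,"rz":0,"hand":0.05},{"dx":-0.003,"dy":0,"dz":0,"rx":0,"ry":0,"rz":0,"hand":0.05},{"dx":-0.003,"dy":0,"dz":0,"rx":0,"ry":0,"rz":0,"hand":0.05},{"dx":-0.002,"dy":0,"dz":0,"rx":0,"ry":0,"rz":0,"hand":0.05},{"dx":-0.002,"dy":0,"dz":0,"rx":0,"ry":0,"rz":0,"hand":0.05},{"dx":-0.002,"dy":0,"dz":0,"rx":0,"ry":0,"rz":0,"hand":0.05},{"dx":-0.002,"dy":0,"dz":0,"rx":0,"ry":0,"rz":0,"hand":0.05}]'|grep -E "cont|pos"
python3 -m pendant '[{"dx":-0.002,"dy":0,"dz":0,"rx":0,"ry":0,"rz":0,"hand":0.05},{"dx":-0.002,"dy":0,"dz":0,"rx":0,"ry":0,"rz":0,"hand":0.05},{"dx":-0.002,"dy":0,"dz":0,"rx":0,"ry":0,"rz":0,"hand":0.05},{"dx":-0.002,"dy":0,"dz":0,"rx":0,"ry":0,"rz":0,"hand":0.05},{"dx":-0.002,"dy":0,"dz":0,"rx":0,"ry":0,"rz":0,"hand":0.05},{"dx":-0.002,"dy":0,"dz":0,"rx":0,"ry":0,"rz":0,"hand":0.05}]'|grep -E "cont|pos"
python3 - <<'E'
from h import *
p=np.load("p.npy");print(wc(p,manip.get_state()["position"])*1e3)
E
```

```text
position: [0.44, 0.1647, 0.0539]
contact_force: [0.5, 0.8, 0.7]
position: [0.4375, 0.1527, 0.0538]
contact_force: [-0.2, 0.3, -0.5]
[[-1.40248807 42.52063611 53.75527768]]
```

```bash
python3 -m pendant '[{"dx":-0.002,"dy":0,"dz":0,"rx":0,"ry":0,"rz":0,"hand":0.05},{"dx":-0.002,"dy":0,"dz":0,"rx":0,"ry":0,"rz":0,"hand":0.05},{"dx":0,"dy":0,"dz":-0.03,"rx":0,"ry":0,"rz":0,"hand":0.05},{"dx":0,"dy":0,"dz":-0.04,"rx":0,"ry":0,"rz":0,"hand":0.05},{"dx":-0.03,"dy":0,"dz":-0.025,"rx":0,"ry":0,"rz":0,"hand":0.05},{"dx":-0.03,"dy":0,"dz":-0.025,"rx":0,"ry":0,"rz":0,"hand":0.05},{"dx":-0.03,"dy":0,"dz":-0.025,"rx":0,"ry":0,"rz":0,"hand":0.05},{"dx":-0.03,"dy":0,"dz":0,"rx":0,"ry":0,"rz":0,"hand":0.05},{"dx":0,"dy":0,"dz":0,"rx":0,"ry":0,"rz":0,"hand":0.05},{"dx":0,"dy":0,"dz":0,"rx":0,"ry":0,"rz":0,"hand":0.05},{"dx":0,"dy":0,"dz":0,"rx":0,"ry":0,"rz":0,"hand":0.05}]'|grep -E "cont|pos"
python3 - <<'E'
from h import *
p=np.load("p.npy");print(wc(p,manip.get_state()["position"])*1e3);where()
d,M=cam("wrist");f=d["frame"]
cv2.imwrite("pics/w9.png",f[:,:,::-1]);np.savez("w9.npz",M=M,**{k:d[k] for k in("fx","fy","cx","cy")})
print(wc(p,M[:3,3])*1e3)
for c in([-.055,.0375,.058],[.055,.0375,.058],[-.045,-.0025,.083],[.045,-.0025,.083],[-.045,-.0425,.083],[.045,-.0425,.083],[-.045,-.0625,.048]):print(c,w2pix(d,M,cw(p,c)).round())
cv2.imwrite("pics/w9c.png",cv2.resize(f[100:330,180:460,::-1],None,fx=2.5,fy=2.5,interpolation=cv2.INTER_CUBIC))
E
```

```text
position: [0.4136, 0.0315, 0.1985]
contact_force: [-0.1, 0.1, -0.9]
[[ -1.53314628 -81.05839447 198.5171685 ]]
t 17.43 p [0.4136 0.0315 0.1985] x [0.192 0.981 0.001] y [ 0.981 -0.192 -0.001] z [-0.     0.001 -1.   ] F [-0.1  0.1 -0.9] w 0.0502 g 0.0 q [-0.09  0.06  1.87  0.    1.22  0.1 ]
[[ -0.54711276  -0.8362338  341.86094968]]
[-0.055, 0.0375, 0.058] [[254.  48.]]
[0.055, 0.0375, 0.058] [[388.  48.]]
[-0.045, -0.0025, 0.083] [[264. 100.]]
[0.045, -0.0025, 0.083] [[378. 100.]]
[-0.045, -0.0425, 0.083] [[267. 150.]]
[0.045, -0.0425, 0.083] [[376. 151.]]
[-0.045, -0.0625, 0.048] [[274. 166.]]
```

View pics/w9c.png

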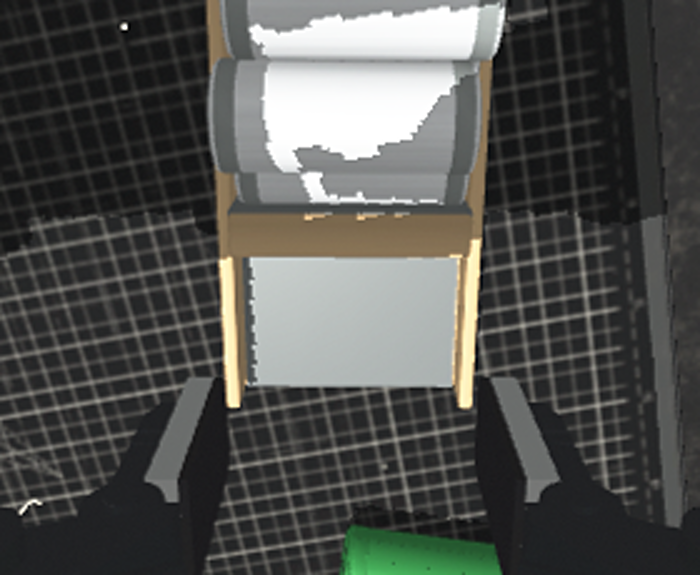

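Viewing shows ledge_far at crop x 210–482, ledge_back at x 222–503 in the near gap, and base_3 at x 237–470, centred. So ledge_far sits about 2.6 mm towards -x and ledge_back about 3.3 mm towards +x. I'll nudge each by its end with the closed fingers.

```bash
python3 -m pendant '[{"dx":0.02,"dy":-0.037,"dz":0,"rx":0,"ry":0,"rz":0,"hand":0},{"dx":0.02,"dy":-0.037,"dz":0,"rx":0,"ry":0,"rz":0,"hand":0},{"dx":0,"dy":-0.0045,"dz":0.035,"rx":0,"ry":0,"rz":0,"hand":0},{"dx":0,"dy":0,"dz":0.035,"rx":0,"ry":0,"rz":0,"hand":0},{"dx":0,"dy":0,"dz":0.035,"rx":0,"ry":0,"rz":0,"hand":0},{"dx":0,"dy":0,"dz":0.037,"rx":0,"ry":0,"rz":0,"hand":0},{"dx":0,"dy":0,"dz":0,"rx":0,"ry":0,"rz":0,"hand":0},{"dx":0,"dy":0,"dz":0,"rx":0,"ry":0,"rz":0,"hand":0},{"dx":0,"dy":0,"dz":0,"rx":0,"ry":0,"rz":0,"hand":0}]'|grep -E "cont|pos|wid"
python3 - <<'E'
from h import *
p=np.load("p.npy");print(wc(p,manip.get_state()["position"])*1e3)
E
```

```text
position: [0.3461, 0.0856, 0.0577]
contact_force: [2.3, 0.6, 0.0]
width: -0.0001
[[-78.16000633 -40.91452903  57.66381586]]
```

```bash
python3 -m pendant '[{"dx":0,"dy":0.007,"dz":0,"rx":0,"ry":0,"rz":0,"hand":0},{"dx":0,"dy":0.0067,"dz":0,"rx":0,"ry":0,"rz":0,"hand":0},{"dx":0,"dy":0.001,"dz":0,"rx":0,"ry":0,"rz":0,"hand":0},{"dx":0,"dy":0.001,"dz":0,"rx":0,"ry":0,"rz":0,"hand":0},{"dx":0,"dy":0.001,"dz":0,"rx":0,"ry":0,"rz":0,"hand":0},{"dx":0,"dy":0.001,"dz":0,"rx":0,"ry":0,"rz":0,"hand":0},{"dx":0,"dy":0.001,"dz":0,"rx":0,"ry":0,"rz":0,"hand":0},{"dx":0,"dy":0,"dz":0,"rx":0,"ry":0,"rz":0,"hand":0},{"dx":0,"dy":0,"dz":0,"rx":0,"ry":0,"rz":0,"hand":0}]'|grep -E "cont|pos|wid"
python3 - <<'E'
from h import *
p=np.load("p.npy");print(wc(p,manip.get_state()["position"])*1e3)
d,M=cam("wrist");f=d["frame"];cv2.imwrite("pics/w10.png",f[:,:,::-1]);np.savez("w10.npz",M=M,**{k:d[k] for k in("fx","fy","cx","cy")})
g=cv2.cvtColor(f,cv2.COLOR_RGB2GRAY)
for x in(-.045,.045):print(w2pix(d,M,cw(p,[[x,-.041,.0826],[x,-.001,.0826],[x,-.03,.0795]])).round(1).tolist())
v=int(round(w2pix(d,M,cw(p,[0,-.03,.0795]))[0,1]));print(v,g[v,300:640:1].tolist())
E
```

```text
position: [0.3633, 0.0814, 0.0567]
contact_force: [-0.4, -0.8, 0.5]
width: -0.0
[[-60.46932427 -41.72012286  56.74241245]]
[[353.3, 289.6], [357.0, 202.8], [353.5, 263.7]]
[[559.6, 290.2], [584.2, 203.4], [560.6, 264.3]]
264 [32, 31, 33, 33, 29, 54, 112, 107, 106, 106, 106, 107, 107, 106, 107, 107, 104, 59, 24, 28, 29, 29, 26, 36, 75, 110, 107, 106, 106, 105, 105, 106, 106, 107, 109, 103, 26, 31, 32, 32, 33, 33, 33, 33, 31, 33, 32, 30, 44, 87, 93, 103, 128, 144, 145, 150, 115, 97, 98, 99, 99, 97, 97, 97, 97, 97, 96, 97, 96, 96, 95, 99, 129, 159, 156, 155, 155, 154, 155, 155, 154, 155, 154, 155, 154, 155, 154, 154, 154, 153, 154, 154, 154, 154, 153, 154, 154, 154, 153, 154, 154, 153, 154, 153, 153, 153, 152, 152, 151, 153, 152, 152, 152, 152, 152, 152, 152, 152, 151, 151, 151, 150, 152, 152, 152, 151, 152, 151, 151, 151, 150, 151, 151, 150, 151, 152, 150, 151, 151, 150, 151, 150, 150, 149, 149, 149, 149, 149, 149, 149, 149, 149, 149, 149, 150, 149, 149, 149, 149, 149, 148, 149, 149, 149, 149, 149, 149, 148, 149, 149, 149, 149, 149, 149, 149, 149, 149, 149, 149, 149, 149, 149, 149, 149, 149, 148, 149, 149, 150, 149, 148, 149, 149, 149, 150, 150, 150, 150, 149, 151, 151, 150, 150, 150, 150, 150, 151, 151, 150, 151, 151, 150, 150, 150, 150, 151, 150, 151, 151, 150, 150, 150, 150, 150, 150, 151, 151, 150, 150, 151, 150, 150, 150, 150, 150, 151, 151, 151, 149, 130, 86, 93, 96, 94, 95, 95, 95, 94, 94, 94, 93, 94, 92, 94, 92, 106, 148, 88, 32, 38, 39, 39, 39, 38, 39, 47, 62, 71, 64, 50, 40, 38, 39, 39, 38, 38, 37, 42, 69, 89, 88, 88, 88, 87, 88, 88, 88, 78, 55, 48, 61, 69, 50, 52, 53, 50, 49, 52, 52, 50, 50, 51, 51, 49, 51, 48, 49, 46, 45, 41, 39, 43, 45, 52, 55, 57, 55, 51, 51, 51, 51, 53, 52, 50, 49, 49, 50, 51, 52, 50, 52, 51, 52, 55, 56, 55, 52, 51, 51, 52]
```

```bash
cat >> h.py <<'E'
def prof(fn,y,zc,x=0.045,r=.02,w=40,dyy=0):
    """strip around predicted ends of an upper can: print gray near both ends with pred. pixel"""
    L=np.load(fn+".npz");d={k:float(L[k]) for k in("fx","fy","cx","cy")};M=L["M"];p=np.load("p.npy")
    g=cv2.cvtColor(cv2.imread("pics/"+fn+".png"),cv2.COLOR_BGR2GRAY)
    z=zc+np.sqrt(r*r-dyy*dyy)
    for s in(-1,1):
        u,v=w2pix(d,M,cw(p,[s*x,y+dyy,z]))[0]; u2,_=w2pix(d,M,cw(p,[s*x+.001,y+dyy,z]))[0]
        u0=int(round(u));a=max(u0-10,0);print(fn,s,"pred",round(u,1),"v",round(v),"px/mm",round(u2-u,2),"from",a,g[int(round(v)),a:u0+11].tolist())
E
python3 - <<'E'
from h import *
prof("w10",-.041,.0626,dyy=.011)
prof("w10",-.001,.0626,dyy=.0)
prof("w9",-.041,.0626)
prof("w9",-.001,.0626,dyy=-.014)
E
```

```text
w10 -1 pred 353.5 v 263 px/mm 2.3 from 344 [33, 32, 32, 34, 52, 89, 95, 102, 128, 145, 144, 150, 116, 95, 98, 97, 97, 97, 97, 97, 97]
w10 1 pred 560.2 v 264 px/mm 2.3 from 550 [93, 94, 92, 94, 92, 106, 148, 88, 32, 38, 39, 39, 39, 38, 39, 47, 62, 71, 64, 50, 40]
w10 -1 pred 357.0 v 203 px/mm 2.53 from 347 [41, 77, 104, 113, 141, 141, 115, 81, 84, 83, 62, 33, 86, 86, 92, 101, 122, 138, 139, 140, 139]
w10 1 pred 584.2 v 203 px/mm 2.52 from 574 [92, 92, 91, 93, 92, 92, 92, 91, 92, 93, 92, 92, 92, 92, 95, 115, 125, 83, 79, 68, 49]
w9 -1 pred 266.6 v 149 px/mm 1.21 from 257 [41, 27, 21, 23, 21, 34, 95, 151, 110, 94, 96, 97, 97, 97, 98, 99, 118, 156, 153, 153, 152]
w9 1 pred 375.5 v 149 px/mm 1.21 from 366 [97, 98, 97, 100, 121, 152, 125, 123, 117, 59, 24, 42, 45, 28, 21, 23, 24, 22, 22, 23, 35]
w9 -1 pred 266.1 v 116 px/mm 1.22 from 256 [35, 30, 27, 25, 21, 20, 32, 82, 125, 124, 121, 120, 115, 112, 136, 114, 85, 88, 89, 90, 89]
w9 1 pred 376.2 v 116 px/mm 1.22 from 366 [249, 249, 251, 248, 169, 168, 173, 173, 175, 174, 174, 180, 214, 213, 62, 33, 50, 58, 42, 26, 26]
```

```bash
python3 -m pendant '[{"dx":0,"dy":0.0008,"dz":0,"rx":0,"ry":0,"rz":0,"hand":0},{"dx":0,"dy":0.0007,"dz":0,"rx":0,"ry":0,"rz":0,"hand":0},{"dx":0,"dy":0,"dz":0,"rx":0,"ry":0,"rz":0,"hand":0},{"dx":0,"dy":0,"dz":0,"rx":0,"ry":0,"rz":0,"hand":0}]'|grep -E "cont|pos|wid"
python3 - <<'E'
from h import *
p=np.load("p.npy");print(wc(p,manip.get_state()["position"])*1e3)
d,M=cam("wrist");f=d["frame"];cv2.imwrite("pics/w11.png",f[:,:,::-1]);np.savez("w11.npz",M=M,**{k:d[k] for k in("fx","fy","cx","cy")})
prof("w11",-.041,.0626,dyy=.011)
E
python3 -m pendant '[{"dx":0,"dy":-0.015,"dz":0,"rx":0,"ry":0,"rz":0,"hand":0},{"dx":0,"dy":0,"dz":-0.04,"rx":0,"ry":0,"rz":0,"hand":0},{"dx":0,"dy":0,"dz":-0.04,"rx":0,"ry":0,"rz":0,"hand":0},{"dx":0.01,"dy":0.038,"dz":0,"rx":0,"ry":0,"rz":0,"hand":0},{"dx":0.01,"dy":0.038,"dz":0,"rx":0,"ry":0,"rz":0,"hand":0},{"dx":0.01,"dy":0.038,"dz":0,"rx":0,"ry":0,"rz":0,"hand":0},{"dx":0.01,"dy":0.038,"dz":0,"rx":0,"ry":0,"rz":0,"hand":0},{"dx":0,"dy":0,"dz":0,"rx":0,"ry":0,"rz":0,"hand":0},{"dx":0,"dy":0,"dz":0,"rx":0,"ry":0,"rz":0,"hand":0},{"dx":0,"dy":0,"dz":0,"rx":0,"ry":0,"rz":0,"hand":0}]'|grep -E "cont|pos|wid"
python3 - <<'E'
from h import *
p=np.load("p.npy");print(wc(p,manip.get_state()["position"])*1e3)
E
```

```text
position: [0.3648, 0.0811, 0.0567]
contact_force: [-0.4, -0.4, -0.3]
width: 0.0004
[[-58.93108194 -41.68730081  56.73199469]]
w11 -1 pred 350.0 v 264 px/mm 2.3 from 340 [33, 33, 32, 30, 33, 32, 31, 29, 45, 89, 97, 104, 134, 144, 145, 150, 117, 96, 98, 98, 97]
w11 1 pred 556.7 v 264 px/mm 2.3 from 547 [94, 93, 94, 94, 93, 94, 93, 91, 107, 151, 88, 33, 37, 38, 38, 40, 51, 63, 74, 64, 49]
position: [0.506, 0.0942, 0.1361]
contact_force: [-0.2, 0.1, -0.4]
width: 0.0001
[[ 77.14625636  -1.73136132 136.10404994]]
```

```bash
python3 -m pendant '[{"dx":0,"dy":0,"dz":0.0395,"rx":0,"ry":0,"rz":0,"hand":0},{"dx":0,"dy":0,"dz":0.0395,"rx":0,"ry":0,"rz":0,"hand":0},{"dx":0,"dy":-0.006,"dz":0,"rx":0,"ry":0,"rz":0,"hand":0},{"dx":0,"dy":-0.006,"dz":0,"rx":0,"ry":0,"rz":0,"hand":0},{"dx":0,"dy":-0.001,"dz":0,"rx":0,"ry":0,"rz":0,"hand":0},{"dx":0,"dy":-0.001,"dz":0,"rx":0,"ry":0,"rz":0,"hand":0},{"dx":0,"dy":-0.001,"dz":0,"rx":0,"ry":0,"rz":0,"hand":0},{"dx":0,"dy":-0.001,"dz":0,"rx":0,"ry":0,"rz":0,"hand":0},{"dx":0,"dy":-0.001,"dz":0,"rx":0,"ry":0,"rz":0,"hand":0},{"dx":0,"dy":-0.0008,"dz":0,"rx":0,"ry":0,"rz":0,"hand":0},{"dx":0,"dy":0,"dz":0,"rx":0,"ry":0,"rz":0,"hand":0},{"dx":0,"dy":0,"dz":0,"rx":0,"ry":0,"rz":0,"hand":0}]'|grep -E "cont|pos|wid"
python3 - <<'E'
from h import *
p=np.load("p.npy");print(wc(p,manip.get_state()["position"])*1e3)
d,M=cam("wrist");f=d["frame"];cv2.imwrite("pics/w12.png",f[:,:,::-1]);np.savez("w12.npz",M=M,**{k:d[k] for k in("fx","fy","cx","cy")})
prof("w12",-.001,.0626,dyy=.011)
prof("w12",-.001,.0626,dyy=.006)
E
```

```text
position: [0.4898, 0.0977, 0.058]
contact_force: [-0.6, -0.6, 0.3]
width: -0.0002
[[60.51154001 -1.46187994 57.96562761]]
w12 -1 pred 77.5 v 262 px/mm 2.28 from 67 [41, 44, 47, 50, 52, 64, 79, 91, 88, 76, 66, 67, 71, 75, 77, 77, 73, 65, 77, 131, 139]
w12 1 pred 282.7 v 262 px/mm 2.28 from 273 [95, 96, 96, 95, 95, 96, 95, 95, 95, 95, 95, 94, 100, 134, 142, 138, 134, 105, 93, 81, 49]
w12 -1 pred 76.2 v 275 px/mm 2.29 from 66 [76, 70, 56, 47, 46, 52, 56, 61, 66, 72, 76, 80, 86, 96, 108, 113, 108, 106, 125, 142, 103]
w12 1 pred 282.5 v 275 px/mm 2.29 from 272 [96, 97, 98, 97, 97, 97, 97, 97, 96, 96, 97, 96, 94, 104, 151, 136, 136, 120, 24, 30, 31]
```

```bash
python3 -m pendant '[{"dx":0,"dy":-0.0009,"dz":0,"rx":0,"ry":0,"rz":0,"hand":0},{"dx":0,"dy":-0.0008,"dz":0,"rx":0,"ry":0,"rz":0,"hand":0},{"dx":0,"dy":0,"dz":0,"rx":0,"ry":0,"rz":0,"hand":0},{"dx":0,"dy":0.01,"dz":0,"rx":0,"ry":0,"rz":0,"hand":0},{"dx":-0.02,"dy":0,"dz":0,"rx":0,"ry":0,"rz":0,"hand":0},{"dx":-0.02,"dy":0,"dz":0,"rx":0,"ry":0,"rz":0,"hand":0},{"dx":0,"dy":0,"dz":0,"rx":0,"ry":0,"rz":0,"hand":0},{"dx":0,"dy":-0.005,"dz":0,"rx":0,"ry":0,"rz":0,"hand":0},{"dx":0,"dy":-0.002,"dz":0,"rx":0,"ry":0,"rz":0,"hand":0},{"dx":0,"dy":-0.001,"dz":0,"rx":0,"ry":0,"rz":0,"hand":0},{"dx":0,"dy":-0.001,"dz":0,"rx":0,"ry":0,"rz":0,"hand":0},{"dx":0,"dy":-0.001,"dz":0,"rx":0,"ry":0,"rz":0,"hand":0}]'|grep -E "cont|pos|wid"
python3 - <<'E'
from h import *
p=np.load("p.npy");print(wc(p,manip.get_state()["position"])*1e3)
E
python3 -m pendant '[{"dx":0,"dy":0.015,"dz":0,"rx":0,"ry":0,"rz":0,"hand":0},{"dx":0,"dy":0,"dz":-0.04,"rx":0,"ry":0,"rz":0,"hand":0.05},{"dx":0,"dy":0,"dz":-0.04,"rx":0,"ry":0,"rz":0,"hand":0.05},{"dx":-0.02,"dy":-0.024,"dz":-0.03,"rx":0,"ry":0,"rz":0,"hand":0.05},{"dx":-0.02,"dy":-0.025,"dz":-0.03,"rx":0,"ry":0,"rz":0,"hand":0.05},{"dx":0,"dy":-0.025,"dz":0,"rx":0,"ry":0,"rz":0,"hand":0.05},{"dx":0,"dy":0,"dz":0,"rx":0,"ry":0,"rz":0,"hand":0.05},{"dx":0,"dy":0,"dz":0,"rx":0,"ry":0,"rz":0,"hand":0.05},{"dx":0,"dy":0,"dz":0,"rx":0,"ry":0,"rz":0,"hand":0.05},{"dx":0,"dy":0,"dz":0,"rx":0,"ry":0,"rz":0,"hand":0.05}]'|grep -E "cont|pos|clo"
python3 - <<'E'
from h import *
p=np.load("p.npy");print(wc(p,manip.get_state()["position"])*1e3)
d,M=cam("wrist");f=d["frame"];cv2.imwrite("pics/w13.png",f[:,:,::-1]);np.savez("w13.npz",M=M,**{k:d[k] for k in("fx","fy","cx","cy")})
prof("w13",-.041,.0626);prof("w13",-.001,.0626,dyy=-.01);prof("w13",-.061,.028,dyy=-.015)
# vertical profile at x=0 : where cans are
g=cv2.cvtColor(f,cv2.COLOR_RGB2GRAY);u=int(w2pix(d,M,cw(p,[.02,-.04,.08]))[0,0])
print(u,g[60:260:2,u].tolist());print(w2pix(d,M,cw(p,[[.02,-.021,.06],[.02,-.059,.05],[.02,-.0825,.048],[.02,-.1005,.048],[.02,.0375,.048]])).round(1).tolist())
E
```

```text
position: [0.4804, 0.0593, 0.0579]
contact_force: [-0.1, -0.2, -0.6]
width: 0.0002
[[ 58.68369203 -40.92247559  57.85745885]]
clock: 23.13
position: [0.4179, 0.0322, 0.1948]
contact_force: [-0.2, 0.1, 0.0]
[[  2.59238332 -79.50547129 194.77196901]]
w13 -1 pred 260.9 v 151 px/mm 1.23 from 251 [35, 44, 32, 21, 23, 21, 22, 22, 40, 88, 127, 135, 126, 92, 95, 96, 96, 96, 96, 97, 100]
w13 1 pred 371.1 v 151 px/mm 1.22 from 361 [150, 90, 93, 95, 96, 96, 96, 96, 99, 120, 144, 84, 28, 47, 38, 23, 20, 22, 24, 22, 21]
w13 -1 pred 259.4 v 113 px/mm 1.26 from 249 [43, 51, 52, 52, 48, 46, 46, 43, 56, 104, 122, 119, 135, 121, 88, 91, 92, 91, 92, 91, 91]
w13 1 pred 372.7 v 113 px/mm 1.26 from 363 [231, 182, 184, 185, 186, 187, 188, 186, 186, 203, 234, 136, 17, 39, 45, 74, 94, 62, 38, 36, 21]
w13 -1 pred 270.6 v 180 px/mm 1.02 from 261 [63, 130, 123, 123, 122, 120, 110, 106, 106, 107, 110, 86, 88, 88, 90, 88, 87, 98, 139, 136, 137]
w13 1 pred 362.7 v 180 px/mm 1.02 from 353 [134, 93, 86, 88, 87, 88, 89, 97, 130, 124, 106, 113, 122, 122, 122, 123, 114, 35, 19, 22, 23]
340 [238, 244, 248, 252, 253, 254, 254, 255, 161, 197, 133, 139, 143, 146, 149, 151, 151, 160, 161, 159, 154, 150, 196, 255, 254, 253, 252, 251, 251, 247, 241, 231, 213, 141, 181, 202, 227, 239, 243, 248, 251, 252, 253, 254, 254, 255, 255, 255, 255, 137, 148, 142, 141, 140, 137, 131, 148, 146, 147, 139, 135, 243, 79, 72, 96, 105, 106, 107, 109, 112, 114, 116, 115, 193, 186, 186, 185, 184, 185, 185, 184, 183, 182, 182, 181, 181, 181, 180, 180, 180, 179, 177, 178, 178, 176, 177, 177, 176, 173, 43]
[[339.5, 123.9], [337.9, 164.8], [337.3, 188.5], [336.9, 206.1], [340.2, 51.4]]
```

Both upper canisters are bedded and within about 1 mm axially of base_3, and the stop hasn't moved. Now the top canister.

```bash
python3 -m pendant '[{"dx":-0.034,"dy":0.0161,"dz":0,"rx":0,"ry":0,"rz":0,"hand":0.07},{"dx":-0.034,"dy":0.0161,"dz":0,"rx":0,"ry":0,"rz":0,"hand":0.07},{"dx":-0.034,"dy":0.0161,"dz":0,"rx":0,"ry":0,"rz":0,"hand":0.07},{"dx":-0.034,"dy":0.0161,"dz":0,"rx":0,"ry":0,"rz":0,"hand":0.07},{"dx":-0.034,"dy":0.0161,"dz":0,"rx":0,"ry":0,"rz":0,"hand":0.07},{"dx":-0.034,"dy":0.0161,"dz":0,"rx":0,"ry":0,"rz":0,"hand":0.07},{"dx":-0.034,"dy":0.0161,"dz":0,"rx":0,"ry":0,"rz":0,"hand":0.07},{"dx":-0.034,"dy":0.0161,"dz":0,"rx":0,"ry":0,"rz":0,"hand":0.07},{"dx":-0.034,"dy":0.0161,"dz":0,"rx":0,"ry":0,"rz":0,"hand":0.07},{"dx":0,"dy":0,"dz":0,"rx":0,"ry":0,"rz":0,"hand":0.07},{"dx":0,"dy":0,"dz":0,"rx":0,"ry":0,"rz":0,"hand":0.07},{"dx":0,"dy":0,"dz":0,"rx":0,"ry":0,"rz":0,"hand":0.07}]' 30|grep -E "cont|pos|clo"
python3 - <<'E'
from h import *
where()
d,M=cam("wrist");f=d["frame"];cv2.imwrite("pics/w14.png",f[:,:,::-1]);np.savez("w14.npz",M=M,**{k:d[k] for k in("fx","fy","cx","cy")})
hsv=cv2.cvtColor(f,cv2.COLOR_RGB2HSV)
m=((hsv[:,:,1]<35)&(hsv[:,:,2]>120)).astype(np.uint8)
m=cv2.morphologyEx(m,cv2.MORPH_OPEN,np.ones((5,5)))
n,l,st,c=cv2.connectedComponentsWithStats(m)
for i in range(1,n):
    if st[i,4]>300:
        q=np.argwhere(l==i)[:,::-1].astype(np.float32);r=cv2.minAreaRect(q);print(st[i].tolist(),r,pix2w(d,M,[c[i]],.02).round(4))
print("pred can",w2pix(d,M,[.506,-.276,.02]))
E
```

```text
clock: 24.18
position: [0.5009, -0.2957, 0.1937]
contact_force: [-1.4, 0.6, 0.7]
t 24.18 p [ 0.5009 -0.2957  0.1937] x [0.191 0.982 0.002] y [ 0.982 -0.191 -0.002] z [-0.002  0.002 -1.   ] F [-1.4  0.6  0.7] w 0.07 g 0.0 q [-0.65  0.31  1.55  0.    1.28 -0.46]
[332, 15, 25, 102, 1135] ((344.1907653808594, 65.23988342285156), (103.01874542236328, 12.164575576782227), 81.25383758544922) [[ 0.5436 -0.1941  0.02  ]]
[523, 62, 26, 26, 325] ((535.5, 74.5), (25.0, 25.0), 90.0) [[ 0.719  -0.2336  0.02  ]]
[393, 92, 44, 32, 777] ((415.73284912109375, 108.27789306640625), (29.230510711669922, 42.24758529663086), 76.60750579833984) [[ 0.606  -0.2434  0.02  ]]
[275, 119, 96, 79, 3829] ((321.80126953125, 160.48541259765625), (43.624629974365234, 97.23986053466797), 58.172550201416016) [[ 0.5073 -0.2762  0.02  ]]
[576, 128, 26, 19, 308] ((588.5, 137.0), (18.0, 25.0), 90.0) [[ 0.7716 -0.3055  0.02  ]]
[357, 171, 20, 78, 698] ((366.9443664550781, 209.43267822265625), (78.9773941040039, 9.947075843811035), 81.38435363769531) [[ 0.5438 -0.3385  0.02  ]]
[401, 255, 32, 54, 648] ((417.3948059082031, 279
[... 385 characters left out ...]
 0.647  -0.4645  0.02  ]]
[119, 281, 63, 38, 1777] ((150.22262573242188, 299.163330078125), (62.7528076171875, 36.4904899597168), 6.911227226257324) [[ 0.2729 -0.4023  0.02  ]]
[575, 301, 38, 31, 531] ((594.3990478515625, 318.2178039550781), (27.910829544067383, 37.79924011230469), 66.50143432617188) [[ 0.7952 -0.5255  0.02  ]]
[381, 312, 14, 60, 466] ((387.88018798828125, 341.3680114746094), (59.830650329589844, 8.850979804992676), 81.46923065185547) [[ 0.5443 -0.5165  0.02  ]]
[449, 374, 37, 26, 769] ((467.0, 386.5), (25.0, 36.0), 90.0) [[ 0.638  -0.6131  0.02  ]]
[152, 381, 41, 19, 619] ((172.0, 390.0), (18.0, 40.0), 90.0) [[ 0.2534 -0.5457  0.02  ]]
pred can [[320.97981857 159.41053839]]
```

Run:
```python
from h import *
L=np.load("w14.npz");d={k:float(L[k]) for k in("fx","fy","cx","cy")};M=L["M"]
f=cv2.imread("pics/w14.png");hsv=cv2.cvtColor(f,cv2.COLOR_BGR2HSV)
c=np.array([321.8,160.5]);a=np.radians(148.17);e=np.array([np.cos(a),np.sin(a)]);n=np.array([-e[1],e[0]])
for t in(e,n):
    r=range(-60,61,2) if t is e else range(-34,35,2)
    print([int(hsv[int(round(v)),int(round(u)),2]) for u,v in (c+k*t for k in r)])
w=pix2w(d,M,[c-48*e,c+48*e,c],[.02,.02,.02]);print(w.round(4));dv=w[0]-w[1];print("axis deg",np.degrees(np.arctan2(dv[1],dv[0])),np.linalg.norm(dv))
s=manip.get_state();m=rot(s["ee_rot"]).as_matrix();print("yaw toolx",np.degrees(np.arctan2(m[1,0],m[0,0])),"tooly",np.degrees(np.arctan2(m[1,1],m[0,1])),"q",s["qpos"])
```

```text
[114, 110, 113, 111, 112, 125, 112, 255, 198, 200, 199, 238, 253, 253, 253, 253, 253, 253, 253, 253, 252, 252, 252, 252, 252, 253, 252, 252, 252, 253, 252, 252, 252, 252, 252, 252, 252, 252, 252, 252, 252, 252, 255, 255, 255, 255, 255, 255, 255, 255, 255, 255, 255, 255, 124, 174, 206, 130, 100, 88, 90]
[150, 126, 199, 112, 85, 87, 87, 155, 255, 248, 248, 248, 248, 250, 251, 252, 253, 252, 253, 253, 251, 251, 250, 250, 249, 254, 255, 255, 109, 87, 90, 145, 121, 86, 84]
[[ 0.5513 -0.2599  0.02  ]
 [ 0.4595 -0.2955  0.02  ]
 [ 0.5066 -0.2773  0.02  ]]
axis deg 21.188504245580532 0.09849353332412246
yaw toolx 79.01653073837936 tooly -10.983289348231349 q [-6.52506881e-01  3.09133588e-01  1.55088884e+00  5.26996295e-04
  1.28406529e+00 -4.60960424e-01]
```

```bash
python3 -m pendant '[{"dx":0.021,"dy":0.003,"dz":0,"rx":0,"ry":0,"rz":0,"hand":0.07},{"dx":0,"dy":0,"dz":0.01,"rx":0,"ry":0,"rz":7.1,"hand":0.07},{"dx":0,"dy":0,"dz":0.01,"rx":0,"ry":0,"rz":7.1,"hand":0.07},{"dx":0,"dy":0,"dz":0.01,"rx":0,"ry":0,"rz":7.1,"hand":0.07},{"dx":0,"dy":0,"dz":0.01,"rx":0,"ry":0,"rz":7.1,"hand":0.07},{"dx":0,"dy":0,"dz":0.01,"rx":0,"ry":0,"rz":7.1,"hand":0.07},{"dx":0,"dy":0,"dz":0.01,"rx":0,"ry":0,"rz":7.1,"hand":0.07},{"dx":0,"dy":0,"dz":0.01,"rx":0,"ry":0,"rz":7.1,"hand":0.07},{"dx":0,"dy":0,"dz":0.01,"rx":0,"ry":0,"rz":7.1,"hand":0.07},{"dx":0,"dy":0,"dz":0,"rx":0,"ry":0,"rz":1.0,"hand":0.07},{"dx":0,"dy":0,"dz":0,"rx":0,"ry":0,"rz":0,"hand":0.07},{"dx":0,"dy":0,"dz":0,"rx":0,"ry":0,"rz":0,"hand":0.07}]'|grep -E "cont|pos|clo"
python3 - <<'E'
from h import *
where()
d,M=cam("wrist");f=d["frame"];cv2.imwrite("pics/w15.png",f[:,:,::-1]);np.savez("w15.npz",M=M,**{k:d[k] for k in("fx","fy","cx","cy")})
hsv=cv2.cvtColor(f,cv2.COLOR_RGB2HSV)
u,v=w2pix(d,M,[.5078,-.2757,.02])[0];print("centre pix",u,v)
print("along axis col",hsv[0:400:4,int(round(u)),2].tolist())
for vv in(80,100,120,140,160,180):print(vv,hsv[vv,int(u)-60:int(u)+61:3,2].tolist())
E
```

```text
clock: 25.23
position: [0.5083, -0.2753, 0.1158]
contact_force: [-0.7, -0.3, -0.1]
t 25.23 p [ 0.5083 -0.2753  0.1158] x [0.931 0.365 0.001] y [ 0.365 -0.931  0.001] z [ 0.001 -0.    -1.   ] F [-0.7 -0.3 -0.1] w 0.0698 g 0.0 q [-0.62  0.37  1.67  0.    1.1   0.58]
centre pix 318.8984735420168 204.36525457507423
along axis col [97, 92, 98, 100, 100, 99, 98, 98, 100, 98, 116, 129, 113, 107, 103, 97, 100, 98, 101, 110, 101, 102, 96, 97, 97, 98, 98, 100, 96, 101, 93, 103, 98, 101, 97, 68, 103, 82, 188, 192, 172, 170, 246, 246, 246, 246, 246, 245, 246, 255, 255, 255, 255, 255, 255, 255, 255, 255, 255, 255, 255, 255, 255, 255, 255, 255, 255, 133, 74, 47, 89, 50, 53, 66, 94, 89, 195, 195, 196, 198, 197, 198, 198, 198, 197, 197, 198, 197, 198, 197, 198, 201, 66, 66, 69, 69, 69, 70, 69, 69]
80 [106, 128, 111, 100, 93, 94, 99, 87, 100, 103, 88, 88, 89, 91, 94, 105, 108, 103, 101, 110, 100, 107, 113, 106, 107, 105, 107, 110, 123, 122, 118, 118, 123, 102, 100, 99, 95, 98, 98, 102, 114]
100 [106, 110, 89, 88, 98, 105, 109, 112, 99, 100, 98, 97, 97, 95, 100, 103, 95, 95, 98, 98, 98, 98, 96, 98, 101, 96, 114, 123, 118, 123, 111, 116, 108, 106, 108, 99, 100, 99, 100, 95, 99]
120 [103, 78, 82, 79, 67, 64, 63, 97, 101, 99, 100, 98, 98, 95, 96, 95, 96, 92, 93, 94, 92, 96, 100, 104, 103, 99, 105, 106, 105, 103, 113, 103, 98, 101, 98, 98, 94, 97, 98, 105, 98]
140 [50, 62, 49, 48, 48, 63, 86, 88, 87, 88, 87, 87, 88, 87, 87, 87, 87, 100, 79, 76, 69, 67, 67, 98, 103, 94, 98, 100, 107, 111, 100, 94, 100, 113, 115, 102, 96, 99, 110, 95, 93]
160 [72, 63, 74, 51, 48, 48, 62, 61, 48, 49, 48, 48, 122, 162, 165, 168, 170, 170, 170, 173, 172, 172, 169, 171, 170, 170, 167, 166, 163, 160, 86, 88, 87, 88, 98, 73, 72, 70, 69, 69, 93]
180 [74, 47, 47, 46, 133, 93, 77, 107, 184, 191, 143, 83, 147, 230, 236, 237, 239, 241, 242, 243, 245, 244, 244, 244, 240, 240, 241, 242, 239, 183, 91, 134, 114, 109, 116, 78, 78, 78, 78, 65, 77]
```

Run:
```python
from h import *
L=np.load("w15.npz");d={k:float(L[k]) for k in("fx","fy","cx","cy")};M=L["M"]
f=cv2.imread("pics/w15.png");g=cv2.cvtColor(f,cv2.COLOR_BGR2GRAY)
a=np.array([.931,.365,0]);c=np.array([.5078,-.2757,.04])
for t in(-.045,-.035,0,.035,.044,.045):print(t,w2pix(d,M,c+t*a).round(1))
print(w2pix(d,M,c+.045*a-[0,0,.02]))
print(g[140:176,321].tolist());print(g[255:275,321].tolist())
```

```text
-0.045 [[318.8 266.3]]
-0.035 [[318.8 255. ]]
0 [[318.8 213. ]]
0.035 [[318.8 166.9]]
0.044 [[318.8 154.3]]
0.045 [[318.8 152.9]]
[[318.9078587  148.50355056]]
[66, 67, 71, 72, 93, 134, 165, 152, 68, 165, 161, 159, 182, 233, 248, 245, 188, 168, 170, 170, 170, 170, 170, 170, 168, 190, 251, 246, 244, 244, 244, 244, 245, 244, 244, 244]
[255, 255, 255, 255, 255, 255, 255, 255, 255, 255, 255, 255, 118, 110, 97, 87, 101, 119, 57, 50]
```

```bash
python3 -m pendant '[{"dx":0,"dy":0.0013,"dz":0.037,"rx":0,"ry":0,"rz":0,"hand":0.07},{"dx":0,"dy":0,"dz":0.037,"rx":0,"ry":0,"rz":0,"hand":0.07},{"dx":0,"dy":0,"dz":0.022,"rx":0,"ry":0,"rz":0,"hand":0.07},{"dx":0,"dy":0,"dz":0.0155,"rx":0,"ry":0,"rz":0,"hand":0.07},{"dx":0,"dy":0,"dz":0,"rx":0,"ry":0,"rz":0,"hand":0.06},{"dx":0,"dy":0,"dz":0,"rx":0,"ry":0,"rz":0,"hand":0.03},{"dx":0,"dy":0,"dz":0,"rx":0,"ry":0,"rz":0,"hand":0.03},{"dx":0,"dy":0,"dz":0,"rx":0,"ry":0,"rz":0,"hand":0.03},{"dx":0,"dy":0,"dz":0,"rx":0,"ry":0,"rz":0,"hand":0.03},{"dx":0,"dy":0,"dz":0,"rx":0,"ry":0,"rz":0,"hand":0.03},{"dx":0,"dy":0,"dz":0,"rx":0,"ry":0,"rz":0,"hand":0.03}]' 30|grep -vE "rot"
python3 -c "
from h import *
where()"
```

```text
clock: 26.2
position: [0.5092, -0.2777, 0.0049]
contact_force: [0.4, -0.2, 5.1]
width: 0.0389
gripper_force: 31.2
t 26.2 p [ 0.5092 -0.2777  0.0049] x [0.932 0.362 0.001] y [ 0.362 -0.932  0.002] z [ 0.002 -0.001 -1.   ] F [ 0.4 -0.2  5.1] w 0.0389 g 31.2 q [-0.62  0.49  1.8   0.    0.85  0.58]
```

```bash
python3 -m pendant '[{"dx":0,"dy":0,"dz":0,"rx":0,"ry":0,"rz":0,"hand":0.05},{"dx":0,"dy":0,"dz":0,"rx":0,"ry":0,"rz":0,"hand":0.05},{"dx":0,"dy":0,"dz":0,"rx":0,"ry":0,"rz":0,"hand":0.05}]' 30|grep -vE "rot"
python3 -m pendant '[{"dx":0,"dy":0,"dz":0.0035,"rx":0,"ry":0,"rz":0,"hand":0.05},{"dx":0,"dy":0,"dz":0,"rx":0,"ry":0,"rz":0,"hand":0.03},{"dx":0,"dy":0,"dz":0,"rx":0,"ry":0,"rz":0,"hand":0.03},{"dx":0,"dy":0,"dz":0,"rx":0,"ry":0,"rz":0,"hand":0.03},{"dx":0,"dy":0,"dz":0,"rx":0,"ry":0,"rz":0,"hand":0.03}]' 30|grep -vE "rot"
```

```text
clock: 26.45
position: [0.5083, -0.2771, 0.0036]
contact_force: [0.4, 0.6, -0.5]
width: 0.0503
gripper_force: 0.0
clock: 26.87
position: [0.5082, -0.277, -0.0002]
contact_force: [-0.3, -0.1, -1.6]
width: 0.0394
gripper_force: 30.2
```

```bash
python3 -m pendant '[{"dx":0,"dy":0,"dz":0,"rx":0,"ry":0,"rz":0,"hand":0.05},{"dx":0,"dy":0,"dz":0,"rx":0,"ry":0,"rz":0,"hand":0.05},{"dx":0,"dy":0,"dz":0.0015,"rx":0,"ry":0,"rz":0,"hand":0.05},{"dx":0,"dy":0,"dz":0.0015,"rx":0,"ry":0,"rz":0,"hand":0.05}]' 30|grep -vE "rot"
python3 -m pendant '[{"dx":0,"dy":0,"dz":0,"rx":0,"ry":0,"rz":0,"hand":0.03},{"dx":0,"dy":0,"dz":0,"rx":0,"ry":0,"rz":0,"hand":0.03},{"dx":0,"dy":0,"dz":0,"rx":0,"ry":0,"rz":0,"hand":0.03},{"dx":0,"dy":0,"dz":0,"rx":0,"ry":0,"rz":0,"hand":0.03}]' 30|grep -vE "rot"
```

```text
clock: 27.2
position: [0.5085, -0.2772, -0.0028]
contact_force: [0.4, -0.6, 1.2]
width: 0.0502
gripper_force: 0.0
clock: 27.53
position: [0.5092, -0.2775, -0.0013]
contact_force: [-1.0, 1.2, 9.2]
width: 0.0392
gripper_force: 34.6
```

```bash
python3 -m pendant '[{"dx":0,"dy":0,"dz":0,"rx":0,"ry":0,"rz":0,"hand":0.05},{"dx":0,"dy":0,"dz":0,"rx":0,"ry":0,"rz":0,"hand":0.05},{"dx":0,"dy":0,"dz":-0.006,"rx":0,"ry":0,"rz":0,"hand":0.05},{"dx":0,"dy":0,"dz":-0.0055,"rx":0,"ry":0,"rz":0,"hand":0.05},{"dx":0,"dy":0,"dz":0,"rx":0,"ry":0,"rz":0,"hand":0.045}]' 30|grep -vE "rot"
python3 -m pendant '[{"dx":0,"dy":0,"dz":0,"rx":0,"ry":0,"rz":0,"hand":0.03},{"dx":0,"dy":0,"dz":0,"rx":0,"ry":0,"rz":0,"hand":0.03},{"dx":0,"dy":0,"dz":0,"rx":0,"ry":0,"rz":0,"hand":0.03},{"dx":0,"dy":0,"dz":0,"rx":0,"ry":0,"rz":0,"hand":0.03}]' 30|grep -vE "rot"
python3 -m pendant '[{"dx":0,"dy":0,"dz":-0.005,"rx":0,"ry":0,"rz":0,"hand":0.03},{"dx":0,"dy":0,"dz":-0.015,"rx":0,"ry":0,"rz":0,"hand":0.03},{"dx":0,"dy":0,"dz":-0.03,"rx":0,"ry":0,"rz":0,"hand":0.03},{"dx":0,"dy":0,"dz":0,"rx":0,"ry":0,"rz":0,"hand":0.03},{"dx":0,"dy":0,"dz":0,"rx":0,"ry":0,"rz":0,"hand":0.03}]' |grep -vE "rot"
python3 - <<'E'
from h import *
where()
d,M=cam("wrist");f=d["frame"];cv2.imwrite("pics/w16.png",f[:,:,::-1]);np.savez("w16.npz",M=M,**{k:d[k] for k in("fx","fy","cx","cy")})
g=cv2.cvtColor(f,cv2.COLOR_RGB2GRAY)
print(g[120:300:2,320].tolist())
s=manip.get_state();m=rot(s["ee_rot"]).as_matrix()
for zc in(-.016,-.0115,-.007):print(zc,w2pix(d,M,s["position"]+np.array([[.045,0,zc-.02],[-.045,0,zc-.02],[.045,0,zc]])@m.T).round(1).tolist())
E
```

```text
clock: 27.95
position: [0.5091, -0.2776, 0.0097]
contact_force: [-0.1, 0.2, 0.8]
width: 0.0451
gripper_force: 0.0
clock: 28.28
position: [0.509, -0.2776, 0.0096]
contact_force: [-0.7, 0.1, 5.7]
width: 0.0389
gripper_force: 29.6
clock: 28.7
position: [0.5094, -0.2779, 0.0602]
contact_force: [-0.4, 0.8, -1.0]
width: 0.0387
gripper_force: 30.6
t 28.7 p [ 0.5094 -0.2779  0.0602] x [0.932 0.362 0.002] y [ 0.362 -0.932  0.003] z [ 0.003 -0.002 -1.   ] F [-0.4  0.8 -1. ] w 0.0387 g 30.6 q [-0.62  0.42  1.74  0.    0.97  0.58]
[92, 94, 95, 94, 97, 100, 108, 99, 101, 100, 97, 96, 98, 97, 94, 65, 64, 64, 71, 98, 84, 85, 84, 85, 85, 85, 85, 83, 163, 158, 157, 154, 53, 159, 157, 157, 157, 158, 177, 232, 240, 241, 162, 167, 167, 166, 167, 168, 167, 168, 176, 242, 239, 239, 240, 239, 240, 240, 240, 239, 239, 239, 239, 239, 239, 239, 238, 239, 239, 238, 239, 239, 239, 239, 239, 239, 238, 239, 237, 238, 238, 237, 237, 237, 237, 237, 237, 237, 237, 237]
-0.016 [[314.8, 203.7], [315.5, 390.3], [315.4, 188.7]]
-0.0115 [[315.0, 199.9], [315.7, 381.9], [315.5, 185.9]]
-0.007 [[315.1, 196.3], [315.8, 373.9], [315.7, 183.2]]
```

The canister is held at the right height: Fz is normal and the rim is at row 197 as predicted. I'm carrying it to above the seat.

```bash
python3 -m pendant '[{"dx":0,"dy":0,"dz":-0.037,"rx":0,"ry":0,"rz":0,"hand":0.03},{"dx":0,"dy":0,"dz":-0.037,"rx":0,"ry":0,"rz":0,"hand":0.03},{"dx":0,"dy":0,"dz":-0.037,"rx":0,"ry":0,"rz":0,"hand":0.03},{"dx":0.0055,"dy":-0.0373,"dz":0,"rx":0,"ry":0,"rz":0,"hand":0.03},{"dx":0.0055,"dy":-0.0373,"dz":0,"rx":0,"ry":0,"rz":0,"hand":0.03},{"dx":0.0055,"dy":-0.0373,"dz":0,"rx":0,"ry":0,"rz":0,"hand":0.03},{"dx":0.0055,"dy":-0.0373,"dz":0,"rx":0,"ry":0,"rz":0,"hand":0.03},{"dx":0.0055,"dy":-0.0373,"dz":0,"rx":0,"ry":0,"rz":0,"hand":0.03},{"dx":0.0055,"dy":-0.0373,"dz":0,"rx":0,"ry":0,"rz":0,"hand":0.03},{"dx":0.0055,"dy":-0.0373,"dz":0,"rx":0,"ry":0,"rz":0,"hand":0.03},{"dx":0.0055,"dy":-0.0373,"dz":0,"rx":0,"ry":0,"rz":0,"hand":0.03},{"dx":0.0055,"dy":-0.0373,"dz":0,"rx":0,"ry":0,"rz":0,"hand":0.03}]' |grep -vE "rot"
python3 -m pendant '[{"dx":0.0053,"dy":-0.0368,"dz":0,"rx":0,"ry":0,"rz":0,"hand":0.03},{"dx":0,"dy":0,"dz":0,"rx":0,"ry":0,"rz":7.1,"hand":0.03},{"dx":0,"dy":0,"dz":0,"rx":0,"ry":0,"rz":7.1,"hand":0.03},{"dx":0,"dy":0,"dz":0,"rx":0,"ry":0,"rz":7.1,"hand":0.03},{"dx":0,"dy":0,"dz":0,"rx":0,"ry":0,"rz":7.1,"hand":0.03},{"dx":0,"dy":0,"dz":0,"rx":0,"ry":0,"rz":3.9,"hand":0.03},{"dx":0,"dy":0,"dz":0,"rx":0,"ry":0,"rz":0,"hand":0.03},{"dx":0,"dy":0,"dz":0,"rx":0,"ry":0,"rz":0,"hand":0.03},{"dx":0,"dy":0,"dz":0,"rx":0,"ry":0,"rz":0,"hand":0.03},{"dx":0,"dy":0,"dz":0,"rx":0,"ry":0,"rz":0,"hand":0.03}]' |grep -vE "rot"
python3 - <<'E'
from h import *
where();p=np.load("p.npy")
s=manip.get_state();print(wc(p,s["position"])*1e3);m=rot(s["ee_rot"]).as_matrix();print("tool y deg",np.degrees(np.arctan2(m[1,1],m[0,1])),"want",np.degrees(p[2])-90)
d,M=cam("wrist");f=d["frame"];cv2.imwrite("pics/w17.png",f[:,:,::-1]);np.savez("w17.npz",M=M,**{k:d[k] for k in("fx","fy","cx","cy")})
g=cv2.cvtColor(f,cv2.COLOR_RGB2GRAY)
for y in(-.041,-.001):
  for z in(.0826,):
    q=w2pix(d,M,cw(p,[[.045,y,z],[.035,y,z]]));print(y,q.round(1).tolist(),g[int(q[0,1])-14:int(q[0,1])+18,int(q[0,0])].tolist(),"from",int(q[0,1])-14)
q=w2pix(d,M,s["position"]+np.array([[.045,0,-.0304],[.035,0,-.0304]])@m.T);print("held",q.round(1).tolist(),g[int(q[0,1])-14:int(q[0,1])+20,int(q[0,0])].tolist(),"from",int(q[0,1])-14)
E
```

```text
clock: 29.75
position: [0.4313, 0.0553, 0.1684]
contact_force: [0.7, 0.1, -0.3]
width: 0.0387
gripper_force: 30.9
clock: 30.58
position: [0.4246, 0.0899, 0.1693]
contact_force: [0.6, -0.5, -0.9]
width: 0.0387
gripper_force: 30.9
t 30.58 p [0.4246 0.0899 0.1693] x [ 0.981 -0.192 -0.001] y [-0.192 -0.981  0.   ] z [-0.001  0.    -1.   ] F [ 0.6 -0.5 -0.9] w 0.0387 g 30.9 q [0.05 0.11 1.88 0.   1.15 1.81]
[[ -1.98041453 -21.65185551 169.2517823 ]]
tool y deg -101.05570986541208 want -101.07877233895266
-0.041 [[345.6, 147.6], [345.3, 161.1]] [119, 119, 112, 79, 79, 95, 133, 76, 32, 41, 68, 43, 92, 103, 143, 144, 125, 90, 92, 92, 93, 93, 93, 92, 92, 97, 135, 147, 146, 146, 145, 146] from 133
-0.001 [[291.0, 147.5], [291.4, 161.0]] [117, 116, 100, 79, 81, 88, 85, 52, 58, 85, 54, 89, 96, 117, 146, 141, 100, 91, 90, 91, 92, 91, 91, 91, 92, 111, 146, 144, 143, 143, 143, 143] from 133
held [[318.4, 199.7], [318.4, 224.2]] [72, 86, 87, 87, 87, 87, 86, 87, 87, 87, 91, 99, 125, 133, 143, 148, 147, 148, 144, 87, 91, 92, 93, 93, 91, 92, 92, 92, 92, 92, 93, 92, 92, 91] from 185
```

```bash
python3 -m pendant '[{"dx":0.0015,"dy":0,"dz":0.035,"rx":0,"ry":0,"rz":0,"hand":0.03},{"dx":0,"dy":0,"dz":0.03,"rx":0,"ry":0,"rz":0,"hand":0.03},{"dx":0,"dy":0,"dz":0.01,"rx":0,"ry":0,"rz":0,"hand":0.03},{"dx":0,"dy":0,"dz":0.003,"rx":0,"ry":0,"rz":0,"hand":0.03},{"dx":0,"dy":0,"dz":0,"rx":0,"ry":0,"rz":0,"hand":0.03},{"dx":0,"dy":0,"dz":0,"rx":0,"ry":0,"rz":0,"hand":0.03},{"dx":0,"dy":0,"dz":0.001,"rx":0,"ry":0,"rz":0,"hand":0.03},{"dx":0,"dy":0,"dz":0,"rx":0,"ry":0,"rz":0,"hand":0.03}]' |grep -vE "rot|wid"
python3 -m pendant '[{"dx":0,"dy":0,"dz":0.001,"rx":0,"ry":0,"rz":0,"hand":0.03},{"dx":0,"dy":0,"dz":0,"rx":0,"ry":0,"rz":0,"hand":0.03}]' |grep -E "pos|cont"
python3 -m pendant '[{"dx":0,"dy":0,"dz":0.001,"rx":0,"ry":0,"rz":0,"hand":0.03},{"dx":0,"dy":0,"dz":0,"rx":0,"ry":0,"rz":0,"hand":0.03}]' |grep -E "pos|cont"
```

```text
clock: 31.3
position: [0.4272, 0.0897, 0.0916]
contact_force: [-0.7, -0.1, -0.5]
gripper_force: 30.9
position: [0.4266, 0.0897, 0.0901]
contact_force: [-0.3, 0.5, -1.3]
position: [0.4263, 0.0897, 0.0887]
contact_force: [0.1, 0.1, -0.2]
```

```bash
python3 -m pendant '[{"dx":0,"dy":0,"dz":0.001,"rx":0,"ry":0,"rz":0,"hand":0.03},{"dx":0,"dy":0,"dz":0,"rx":0,"ry":0,"rz":0,"hand":0.03}]' |grep -E "pos|cont"
python3 -m pendant '[{"dx":0,"dy":0,"dz":0.0008,"rx":0,"ry":0,"rz":0,"hand":0.03},{"dx":0,"dy":0,"dz":0,"rx":0,"ry":0,"rz":0,"hand":0.03}]' |grep -E "pos|cont"
python3 - <<'E'
from h import *
p=np.load("p.npy");print(wc(p,manip.get_state()["position"])*1e3)
E
```

```text
position: [0.4262, 0.0897, 0.0875]
contact_force: [0.1, -0.1, -1.1]
position: [0.4265, 0.0898, 0.0869]
contact_force: [-0.6, 0.7, 0.2]
[[ -0.10849076 -21.32246076  86.91039604]]
```

```bash
python3 -m pendant '[{"dx":0,"dy":0,"dz":0.0006,"rx":0,"ry":0,"rz":0,"hand":0.03},{"dx":0,"dy":0,"dz":0,"rx":0,"ry":0,"rz":0,"hand":0.03}]' |grep -E "pos|cont"
python3 -m pendant '[{"dx":0,"dy":0,"dz":0.0006,"rx":0,"ry":0,"rz":0,"hand":0.03},{"dx":0,"dy":0,"dz":0,"rx":0,"ry":0,"rz":0,"hand":0.03}]' |grep -E "pos|cont"
```

```text
position: [0.4265, 0.0899, 0.0868]
contact_force: [-0.0, 0.8, 4.2]
position: [0.4266, 0.0899, 0.0867]
contact_force: [-3.2, 1.7, 10.0]
```

```bash
python3 -m pendant '[{"dx":0,"dy":0,"dz":-0.0008,"rx":0,"ry":0,"rz":0,"hand":0.03},{"dx":0,"dy":0,"dz":0,"rx":0,"ry":0,"rz":0,"hand":0.03},{"dx":0,"dy":0,"dz":0,"rx":0,"ry":0,"rz":0,"hand":0.039},{"dx":0,"dy":0,"dz":0,"rx":0,"ry":0,"rz":0,"hand":0.04},{"dx":0,"dy":0,"dz":0,"rx":0,"ry":0,"rz":0,"hand":0.041},{"dx":0,"dy":0,"dz":0,"rx":0,"ry":0,"rz":0,"hand":0.043},{"dx":0,"dy":0,"dz":0,"rx":0,"ry":0,"rz":0,"hand":0.046},{"dx":0,"dy":0,"dz":0,"rx":0,"ry":0,"rz":0,"hand":0.05},{"dx":0,"dy":0,"dz":0,"rx":0,"ry":0,"rz":0,"hand":0.05}]' 20|grep -vE "rot"
python3 - <<'E'
from h import *
p=np.load("p.npy");s=manip.get_state();print(wc(p,s["position"])*1e3);m=rot(s["ee_rot"]).as_matrix()
d,M=cam("wrist");f=d["frame"];cv2.imwrite("pics/w18.png",f[:,:,::-1]);np.savez("w18.npz",M=M,**{k:d[k] for k in("fx","fy","cx","cy")})
g=cv2.cvtColor(f,cv2.COLOR_RGB2GRAY)
for n,y,z in(("far",-.041,.0826),("back",-.001,.0826),("top",-.021,.1172)):
    q=w2pix(d,M,cw(p,[[.045,y,z],[.044,y,z]]));a=int(q[0,1])-14;print(n,q.round(1).tolist(),g[a:a+36,int(q[0,0])].tolist(),"from",a)
E
```

```text
clock: 33.05
position: [0.4262, 0.0896, 0.0863]
contact_force: [-0.1, 0.9, -0.7]
width: 0.0498
gripper_force: 0.0
[[ -0.30485684 -21.60265889  86.30442319]]
far [[358.9, 177.3], [358.9, 179.3]] [33, 78, 85, 16, 50, 88, 48, 28, 74, 90, 90, 99, 126, 140, 146, 144, 142, 98, 94, 124, 138, 137, 135, 136, 136, 133, 131, 134, 132, 133, 139, 143, 142, 145, 142, 96] from 163
back [[276.0, 177.2], [276.1, 179.2]] [29, 78, 89, 88, 88, 88, 75, 88, 87, 87, 96, 108, 133, 140, 143, 142, 122, 88, 91, 92, 91, 90, 98, 119, 133, 131, 133, 134, 139, 140, 136, 112, 89, 85, 85, 86] from 163
top [[316.8, 199.4], [316.8, 201.9]] [89, 86, 88, 89, 88, 87, 87, 87, 86, 87, 95, 101, 134, 133, 147, 148, 148, 148, 112, 91, 91, 93, 93, 93, 92, 92, 93, 92, 93, 92, 93, 92, 93, 91, 92, 112] from 185
```

Released. The end bands of ledge_far, ledge_back and top_can agree to within about 0.4 mm. Now I lift straight up and check.

```bash
python3 -m pendant '[{"dx":0,"dy":0,"dz":-0.01,"rx":0,"ry":0,"rz":0,"hand":0.052},{"dx":0,"dy":0,"dz":-0.015,"rx":0,"ry":0,"rz":0,"hand":0.052},{"dx":0,"dy":0,"dz":-0.02,"rx":0,"ry":0,"rz":0,"hand":0.052},{"dx":0,"dy":0,"dz":-0.03,"rx":0,"ry":0,"rz":0,"hand":0.052},{"dx":0,"dy":0,"dz":-0.03,"rx":0,"ry":0,"rz":0,"hand":0.052},{"dx":0,"dy":0,"dz":-0.02,"rx":0,"ry":0,"rz":0,"hand":0.052},{"dx":0,"dy":0,"dz":0,"rx":0,"ry":0,"rz":0,"hand":0.052},{"dx":0,"dy":0,"dz":0,"rx":0,"ry":0,"rz":0,"hand":0.052},{"dx":0,"dy":0,"dz":0,"rx":0,"ry":0,"rz":0,"hand":0.052},{"dx":0,"dy":0,"dz":0,"rx":0,"ry":0,"rz":0,"hand":0.052}]'|grep -vE "rot"
python3 - <<'E'
from h import *
p=np.load("p.npy")
d,M=cam("wrist");f=d["frame"];cv2.imwrite("pics/w19.png",f[:,:,::-1]);np.savez("w19.npz",M=M,**{k:d[k] for k in("fx","fy","cx","cy")})
g=cv2.cvtColor(f,cv2.COLOR_RGB2GRAY)
for n,y,z in(("far",-.041,.0826),("back",-.001,.0826),("top",-.021,.1172),("b3",-.065,.0475),("b1",.022,.0475)):
    q=w2pix(d,M,cw(p,[[.045,y,z],[.044,y,z]]));a=int(q[0,1])-10;print(n,q.round(1).tolist(),g[a:a+24,int(q[0,0])].tolist(),"from",a)
q=w2pix(d,M,cw(p,[[.02,-.021,.097],[.02,-.001,.097],[.02,-.041,.097]]));v=int(q[0,1]);print(q.round(1).tolist());print(v,g[v,230:420:2].tolist())
d2,_=cam("scene");a=cv2.imread("pics/scene0.png").astype(int);b=d2["frame"][:,:,::-1].astype(int);D=np.abs(a-b).max(2)
for n,(x0,y0,x1,y1) in dict(green=(348,230,382,252),flask=(370,248,398,296),jar=(418,264,450,302),tape=(285,122,316,148),orange=(252,170,284,197)).items():print(n,(D[y0:y1,x0:x1]>60).sum())
E
```

```text
clock: 33.93
position: [0.4252, 0.0896, 0.21]
contact_force: [-0.2, -0.4, 0.3]
width: 0.0518
gripper_force: 0.0
far [[341.6, 140.8], [341.6, 141.9]] [118, 100, 80, 86, 109, 61, 50, 49, 45, 97, 124, 147, 143, 135, 135, 139, 141, 108, 86, 88, 88, 89, 88, 87] from 130
back [[294.9, 140.7], [294.9, 141.9]] [114, 91, 80, 84, 84, 60, 88, 74, 88, 103, 142, 143, 115, 90, 91, 92, 90, 92, 91, 94, 118, 141, 140, 141] from 130
top [[318.0, 146.9], [318.0, 148.2]] [151, 122, 134, 135, 95, 84, 66, 88, 89, 93, 112, 149, 148, 117, 91, 93, 93, 93, 94, 93, 91, 93, 111, 152] from 136
b3 [[364.1, 135.9], [364.1, 136.9]] [127, 222, 241, 239, 240, 240, 185, 71, 67, 88, 88, 121, 156, 155, 200, 167, 171, 196, 191, 185, 202, 255, 255, 255] from 125
b1 [[273.7, 135.8], [273.7, 136.8]] [107, 116, 117, 117, 117, 112, 90, 79, 66, 53, 72, 99, 137, 147, 102, 90, 92, 92, 92, 91, 95, 124, 151, 149] from 125
[[318.2, 173.2], [294.3, 173.2], [342.1, 173.2]]
173 [236, 236, 236, 237, 236, 117, 119, 119, 119, 120, 119, 120, 119, 113, 143, 105, 107, 196, 231, 240, 247, 250, 253, 255, 199, 212, 227, 239, 247, 249, 251, 253, 255, 118, 131, 133, 136, 142, 141, 141, 145, 144, 147, 146, 148, 147, 150, 148, 149, 145, 147, 141, 140, 140, 143, 141, 137, 146, 148, 146, 147, 143, 142, 138, 134, 234, 253, 255, 254, 253, 249, 246, 238, 199, 72, 157, 223, 220, 222, 226, 229, 231, 234, 236, 215, 214, 213, 213, 212, 212, 210, 210, 208, 209, 207]
green 0
flask 23
jar 0
tape 10
orange 15
```

Top sits symmetrically: across the row the order is base_1, ledge_back, top_can, ledge_far, base_3, centred at about column 319. The bystanders are unchanged apart from a few changed pixels, probably moving shadows. Handing in.

```bash
python3 -c "
from rig import manip
print(manip.sign_off())"
```

```text
the job is handed in; nothing more can be done
None
```

I finished the 3-2-1 pyramid and handed it in at about 34 s of the 70 s: the row is tight, both ledge canisters are bedded in their gaps and the table canister is on top, with ends aligned to about 1–2 mm by camera and nothing else touched.

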